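Gauge test plugs and clamp them in a vacuum chamber

TASK

Get the plastic test plugs on the bench ready for an outgassing test (one or two of the white, orange and green ones are there): one at a time, white before orange before green, stand each plug on the caliper gauge between the jaws, let go of it and slide the carriage shut until the sprung jaw gives several millimetres against the plug, then open the carriage and put the plug into the vacuum chamber, on its floor inside the raised rim. When all are inside, set the bell down over them, flat on the chamber's flange, swing both halves of the blue hinged clamp ring fully shut around the two flanges and press the red latch right down to lock them. Leave everything else on the bench where it is.

Things in the scene. Friction and masses are not known exactly. Their poses are not given: they have to be found in the camera images.
- white_plug: white plastic test plug, an upright plain cylinder 28 mm in diameter and 26 mm high, 60 g. Origin: centre of its underside; z up its axis. None if this plug is absent.
- orange_plug: orange plastic test plug, an upright plain cylinder 31 mm in diameter and 26 mm high, 60 g. Origin: centre of its underside; z up its axis. None if this plug is absent.
- green_plug: green plastic test plug, an upright plain cylinder 34 mm in diameter and 26 mm high, 60 g. Origin: centre of its underside; z up its axis. None if this plug is absent.
- gauge: Caliper gauge fixed to the bench: grey bed 150 (x) x 120 (y) mm, its top 14 mm above the bench, where plugs stand. Origin: centre of its underside; x runs along the bed to the fixed steel anvil, whose flat face is at x = +55 mm (44 mm wide, up to z = 48 mm). The moving jaw (40 mm wide, z = 16 to 46 mm) faces it from the -x side, the carriage with its handle lies behind the jaw.
- gauge_handle (a point): Point on the axis of the carriage's upright black handle, a cylinder 16 mm in diameter from z = 36 to 70 mm above the bench; the point is 58 mm above the bench. It moves along the gauge's x axis with the carriage: push it to +x to shut; gauge x = 23 mm minus the value of gauge_slide. About 1 N of friction; it stays where left.
- gauge_slide (a joint): Carriage travel, m: 0 shut, up to 0.068 open. It equals the gap between anvil face and moving jaw face while the jaw spring is relaxed.
- gauge_jaw (a joint): Give of the sprung jaw on the carriage, m: 0 relaxed, 0.012 fully pressed back; 0.7 N per mm. The gap between the jaw faces is gauge_slide + gauge_jaw. A pressing force over 2 N on the plug (more than 3 mm of give) counts as gauged.
- chamber: Aluminium base of the vacuum chamber, fixed. Origin: centre of its underside; -x is its front, with the latch. Flange 116 mm in diameter; its top, 34 mm above the bench, is also the floor for the plugs, inside a raised rim (inner diameter 80, outer 84, 4 mm high); grey spots at y = +20 and -20 mm mark good places; a plug knocked over in there may stay lying. Clamp hinge pin at x = +72 mm, y = 0.
- bell: Loose bell (lid) of the chamber, 0.35 kg: clear wall on an aluminium flange 116 mm in diameter, 8 mm thick; outer diameter of the wall 98, opening at the bottom 90 mm (goes over the chamber's rim with 3 mm play all round); flat top 46 mm above its underside, 41 mm clear height inside; black knob on top, 28 mm in diameter, from 60 to 78 mm above the underside (thinner neck below). Origin: centre of its underside; z up.
- clamp_left (a joint): Left half (chamber +y side) of the clamp ring, rad: 0 shut, grows as its front end swings out to +y about the upright hinge pin; at most 0.85. Friction 0.12 N m; stays where left. Its lip passes 2.5 mm above the seated bell's flange; clamp top 50.5 mm above the bench.
- clamp_right (a joint): Right half (chamber -y side), rad: 0 shut, grows as its front end swings out to -y; otherwise like clamp_left. Carries the steel lug for the latch.
- left_post (a point): Point on the axis of the left half's upright steel handle post (12 mm in diameter with a 15 mm cap, from 40 to 88 mm above the bench), 76 mm above the bench. When shut it is at chamber x = -34, y = +72.5 mm; it moves round the hinge pin.
- right_post (a point): The same on the right half's post; when shut at chamber x = -34, y = -72.5 mm.
- clamp_latch (a joint): Red latch lever on the front end of the left half, rad: 0 locked (level, hooked over the right half's lug), pi/2 upright, up to 1.9 open. It tips about a level axis (parallel to the chamber's x when the half is shut). Light friction (0.04 N m); stays where left. Goes down only when both halves are shut.
- latch_pivot (a point): Pivot of the latch lever, 58 mm above the bench; with the left half shut at chamber x = -78, y = +13 mm.
- latch_tip (a point): Outer face of the lever's thumb pad, 46 mm from the pivot (the lever is 53 mm long, 14 to 20 mm wide, 6 mm thick); on top of the lever when locked, then at chamber x = -78, y = -33, z = 62 mm.
- tube_rack: Bystander: white rack with test tubes, 200x60x132 mm.
- steel_cup: Bystander: steel cup, 65 mm wide, 88 mm high.
- vial: Bystander: small bottle with white cap, 36 mm wide, 75 mm high.
- marker: Bystander: felt marker lying on the bench, 136 mm long.
- stopper: Bystander: black rubber stopper, 31 mm wide, 26 mm high.
- timer: Bystander: white twist timer, 68 mm wide, 47 mm high.
Not all that is in view belongs to the job. What is shaped like the bell but yellow is not meant. Of the things that look like the orange_plug, take the one that is farthest to the robot's right at the start.

How it is judged:
By the outcome, as a careful person would: the job done as asked, in the order asked, and still so for the second after the job is handed in, with the robot touching nothing.
Of white_plug, orange_plug, green_plug only 1 to 2 are there at a start; the rules pass over those that are not, and their reading is None.
At some moment in a run one of white_plug, orange_plug, green_plug may be knocked a few centimetres aside while the robot is not near it.
It also fails if it takes over 210 s, if anything falls off the work surface, if the arm or the gripper's body presses on something with over 40 N, if the wrist force passes 120 N, or if a joint passes its speed limit or range.

ROBOT

A 7-joint arm with a two-finger parallel gripper is mounted at the origin on a cart in front of the work surface, level with it; the furniture and walls round the work are solid. World frame = base frame: x ahead of the robot, y to its left, z up, the work surface at z = 0. Lengths are in mm, angles in rad, forces in N, time in s.
With the tool pointing down it reaches from about 400 to 900 mm from the base axis. Payload 5.5 kg.
Tool frame: the origin (TCP) lies midway between the tips of the shut fingers; the grasp point (between the pads) lies 19 mm behind it; z points along the fingers, y is the line along which they close (so a half turn about z gives the same grasp; the last joint's range is limited). The gripper opens to 92 mm and grips with 3 to 60 N. Pads are 19 mm wide; open, the fingers measure 130 mm over their backs; the gripper's body (75 mm by 190 mm) begins 47 mm behind the grasp point.
Start: joints at [-1.064, 0.501, -0.427, 1.55, 0.221, 1.138, -0.21], TCP at [156.866, 630.787, 226.729] pointing down, gripper open.
Joint ranges: [-2.88, 2.88], [-0.31, 2.03], [-1.54, 1.56], [0.2, 2.42], [-1.41, 4.55], [0.19, 2.02], [-2.57, 2.57]. Speed limits (rad/s): [2.57, 2.57, 3.14, 3.14, 3.14, 3.14, 3.14].

INTERFACE

Orientations are given as a unit quaternion [w, x, y, z].
In Python, from workcell import observe, viewer, ticket gives the robot as it stands.
- The arm moves only by the shell command python3 -m handwheel 'ROWS' [FORCE]. ROWS is JSON, a list of rows, each a list of 7 numbers: the turn, a rotation vector about the tool's x, y, z in rad, then the shift along the tool's x, y, z in m, then the closure, from 0 (fully open) to 1 (shut). A call has 1 to 12 rows; each row is the pose to reach, as a shift and turn from the pose commanded when the call began, along the tool's axes at that moment; what a row does not reach only later rows make up. A row lasts 1/10 s, in which the tool goes at most 50 mm and 8.59 degrees, less where a joint would pass 70% of its speed; a pose out of reach is approached as far as the arm can. A call with a gripper value outside its range is refused whole. The fingers move at their own pace and stop on an object; FORCE is the grip in N (left out, the last holds). Time passes only in rows, so rows that repeat a pose let the fingers close. It gives the time, the measured TCP pose, the force and the opening at its end, in the units of the state.
- observe(): the state, without advancing time (a new reading comes with each control period).
- viewer.camera(name): name is "scene" or "top" or "wrist"; returns the picture (480x640x3 uint8, blue, green, red); there is no depth.
- viewer.calibration(name): a dict with "camera_matrix" (3x3 intrinsics, pixels), "R" (3x3) and "t" (3): a world point X has camera coordinates R X + t. Camera axes: x right, y down, z forward; pixel columns grow to the right and rows downward; lengths in mm; the calibration is good to about 2 mm. A picture is of the moment at which its call begins: read the wrist's pose just before it. calibration takes no time and is no camera call; for the wrist camera it gives the pose at the moment of the call.
- ticket.sign_off(): hands the job in, once; it reports no verdict.
The state is a dict: "time": time; "joints": joint angles; "qd": joint speeds; "joint_efforts": joint torques, N m; "ee_pos": TCP position; "orientation": TCP orientation; "wrist_force": force on the tool from outside, world axes, zero at the start; "torque": the same for the moment, N m; "grip_width": finger opening in mm.
Only numpy, scipy, OpenCV 4.12 (cv2) and the standard library are available. Lean on these libraries where they do the work, as an engineer would, in place of code of your own. Each camera call takes 0.05 s, during which the arm holds its last target. There are 200 camera calls.

## Working session

There is one attempt and no reset: what is moved stays moved. The work goes in short steps, Python scripts to look and compute and a shell command to move; the robot and the scene stay as the last step left them, time stands still between calls to the robot, and variables do not carry over. Pictures are saved under pics/ and viewed, on a budget of 14 in all, crops included, one or two more only if the job needs it, and the job is handed in when it is done.

```bash
mkdir -p pics; ls
cat > h.py <<'E'
import numpy as np, cv2
from workcell import observe, viewer, ticket
from scipy.spatial.transform import Rotation as Rn
def cal(n):
    c=viewer.calibration(n); return np.array(c["camera_matrix"]),np.array(c["R"]),np.array(c["t"]).ravel()
def ray(c,u,v,z):
    K,R,t=c; d=R.T@np.linalg.inv(K)@[u,v,1.]; o=-R.T@t
    return o+d*(z-o[2])/d[2]
def proj(c,X):
    K,R,t=c; p=K@(R@np.array(X,float)+t); return p[:2]/p[2]
def pose():
    s=observe(); q=s["orientation"]; return np.array(s["ee_pos"]),Rn.from_quat([q[1],q[2],q[3],q[0]]),s
E
python3 - <<'E'
from h import *
for n in ("scene","top","wrist"):
    c=cal(n); im=viewer.camera(n); cv2.imwrite(f"pics/{n}0.png",im); print(n,c[0].tolist(),(-c[1].T@c[2]).round())
    print(c[1].round(3).tolist())
p,R,s=pose(); print(s); print(R.as_matrix().round(3))
E
```

```text
pics
scene [[465.3772191762833, 0.0, 316.822994429386], [0.0, 465.3772191762833, 239.11387072939806], [0.0, 0.0, 1.0]] [ 118. -730.  816.]
[[0.888, -0.459, 0.005], [-0.31, -0.608, -0.731], [0.339, 0.647, -0.683]]
top [[528.9172270545894, 0.0, 315.19807447425706], [0.0, 528.9172270545894, 238.33733326305986], [0.0, 0.0, 1.0]] [ 416.  -41. 1430.]
[[-0.025, -1.0, -0.012], [-0.998, 0.026, -0.061], [0.061, 0.01, -0.998]]
wrist [[350.341498778467, 0.0, 321.5673279372523], [0.0, 350.341498778467, 240.00598407662417], [0.0, 0.0, 1.0]] [ 76. 652. 384.]
[[0.24, 0.971, -0.001], [0.924, -0.228, 0.306], [0.297, -0.075, -0.952]]
{'time': 0.15, 'joints': array([-1.0637865 ,  0.50168199, -0.42683801,  1.55116556,  0.22080396,
        1.13828715, -0.21033344]), 'qd': array([ 0.0006682 , -0.00157711, -0.00090092, -0.00276563,  0.00035132,
       -0.00036579,  0.00030626]), 'joint_efforts': array([-6.72330701e-03, -5.67108786e+01, -5.82508028e+00, -2.79456890e+01,
       -6.86662481e-02,  2.65091361e-02,  1.09301893e-04]), 'ee_pos': array([156.81070791, 630.26746179, 225.9048269 ]), 'orientation': array([-1.28428669e-04,  1.21599446e-01,  9.92578973e-01, -7.35325222e-04]), 'wrist_force': array([ 1.04050849, -0.10251514, -0.60666505]), 'torque': array([ 0.06163445, -0.01520289,  0.06282459]), 'grip_width': 91.7278600733144}
[[-0.97   0.241 -0.   ]
 [ 0.241  0.97  -0.001]
 [ 0.    -0.001 -1.   ]]
```

View pics/top0.png

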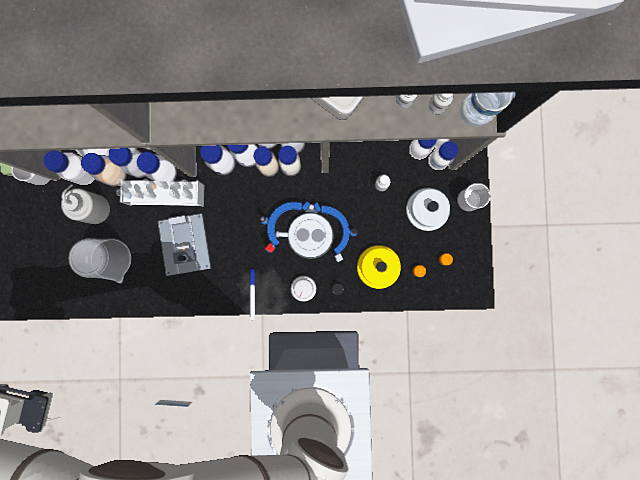

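View pics/scene0.png

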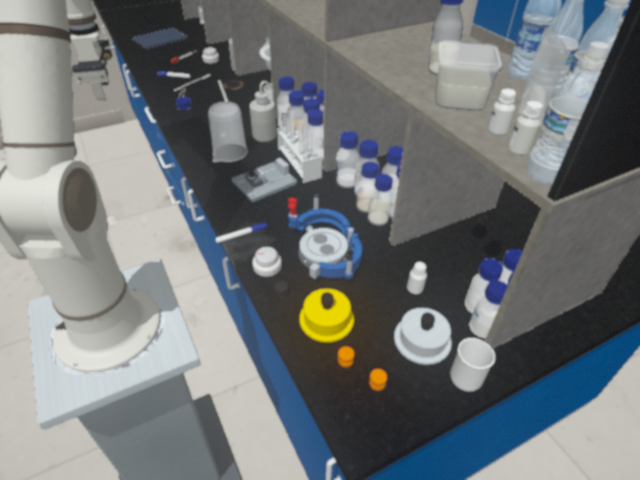

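Top view: the two orange candidates are at (419,271) and (446,259). Image right is −y, the robot's right, so (446,259) is the one that fits. The grey-white bell is at (428,209); the yellow one at (379,267) is the decoy. The chamber is at (310,235) with its clamp open and the gauge is at (185,245). Next I measure these and view an enlarged crop.

Run:
```python
from h import *
T=cal("top");S=cal("scene")
im=cv2.imread("pics/top0.png"); sc=cv2.imread("pics/scene0.png")
def blobs(im,lo,hi,amin=15):
    m=cv2.inRange(cv2.cvtColor(im,cv2.COLOR_BGR2HSV),lo,hi)
    n,l,st,c=cv2.connectedComponentsWithStats(m)
    return [(c[i].round(1),st[i].tolist()) for i in range(1,n) if st[i,4]>=amin]
for nm,lo,hi in(("orange",(8,150,120),(20,255,255)),("green",(40,90,50),(85,255,255)),("red",(0,150,80),(6,255,255)),("blue",(100,130,80),(125,255,255))):
    print(nm)
    for C,I,k in((T,im,"top"),(S,sc,"scene")):
        for c,s in blobs(I,lo,hi): 
            if nm!="blue" or k=="top": print(k,c,s,ray(C,*c,20).round())
print("bell knob",ray(T,431,206,78).round(),"chamber",ray(T,310,235,34).round(),"gauge",ray(T,186,245,14).round())
a=cv2.resize(im[140:320,150:500],None,fx=2.28,fy=2.28,interpolation=cv2.INTER_CUBIC)
cv2.imwrite("pics/c1.png",a)
```

```text
orange
top [446.1 259. ] [440, 253, 13, 12, 121] [ 438. -373.   20.]
top [419.3 270.8] [413, 265, 13, 12, 120] [ 409. -301.   20.]
scene [345.4 355.9] [337, 346, 18, 22, 313] [ 408. -301.   20.]
scene [377.6 378.8] [369, 368, 19, 23, 339] [ 437. -372.   20.]
green
red
top [269.1 247.3] [265, 243, 9, 9, 42] [481.  97.  20.]
scene [174.4  59.6] [172, 58, 6, 4, 18] [ 487. 1291.   20.]
scene [292.1 203.8] [288, 198, 9, 16, 93] [518. 180.  20.]
blue
top [472.9 101.2] [472, 97, 3, 9, 16] [ 862. -462.   20.]
top [480.2 110.4] [477, 108, 8, 5, 18] [ 837. -481.   20.]
top [427.6 142.6] [420, 140, 16, 8, 91] [ 753. -336.   20.]
top [448.7 150. ] [439, 141, 19, 19, 248] [ 731. -392.   20.]
top [210.7 153.3] [200, 145, 22, 18, 320] [740. 250.  20.]
top [237.2 147.9] [227, 145, 21, 8, 129] [752. 178.  20.]
top [262.3 155.5] [254, 147, 18, 18, 261] [730. 110.  20.]
top [287.1 154.5] [278, 146, 18, 18, 258] [731.  43.  20.]
top [119.7 156.2] [108, 148, 24, 18, 322] [738. 497.  20.]
top [ 55.1 161.2] [44, 151, 24, 22, 391] [730. 672.  20.]
top [ 91.9 163.2] [81, 153, 24, 21, 361] [721. 572.  20.]
top [147.4 162.3] [137, 152, 22, 22, 356] [720. 422.  20.]
top [281.  217.7] [261, 201, 49, 48, 545] [560.  63.  20.]
top [337.  224.2] [314, 202, 43, 52, 507] [538. -86.  20.]
top [252.  276.6] [250, 269, 5, 16, 77] [404. 144.  20.]
bell knob [ 574. -326.   78.] chamber [510. -14.  34.] gauge [493. 321.  14.]
```

View pics/c1.png

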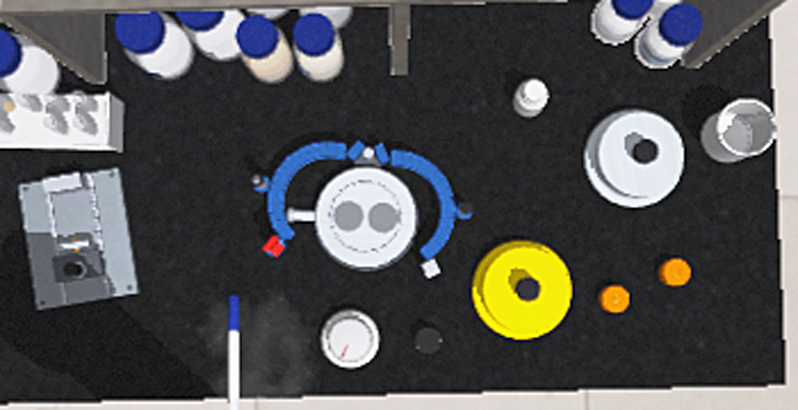

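View pics/wrist0.png

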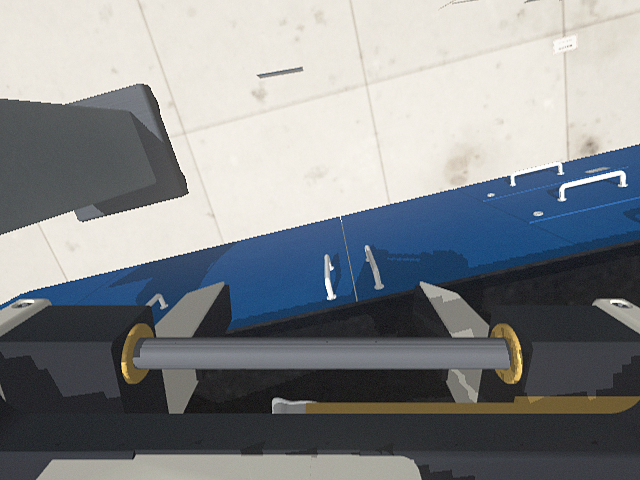

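The crop confirms orange candidate (676,272) in the crop, which is (446,259) in the full picture, as the rightmost. There is no white or green plug on the bench, so only the orange one is to be done. I'll measure the coarse geometry (gauge axis, clamp posts) and plan the first move over the gauge.

```bash
cat >> h.py <<'E'
def Ryaw(a):
    c,s=np.cos(a),np.sin(a); return np.array([[-c,-s,0],[-s,c,0],[0,0,-1]]).T@np.eye(3) if 0 else np.column_stack([[-c,-s,0],[-s,c,0],[0,0,-1]])
def plan(*wps):
    "waypoints (x,y,z,yaw): shift (tool axes now, m) and turn for each, tool y=(-sin,cos), tool x=(-cos,-sin)"
    p,R,s=pose(); out=[]
    for x,y,z,a in wps:
        d=R.inv().apply(np.array([x,y,z])-p); r=(R.inv()*Rn.from_matrix(Ryaw(a))).as_rotvec()
        print("turn",r.round(3).tolist(),"shift mm",d.round(1).tolist(),"rows>=",int(np.ceil(max(np.linalg.norm(d)/50,np.degrees(np.linalg.norm(r))/8.59))))
def yaw():
    p,R,s=pose(); m=R.as_matrix(); return np.arctan2(-m[0,1],m[1,1])
TC=None
def wcam(x,y,z,a):
    "predicted wrist cal for a planned pose"
    p,R,s=pose(); K,Rc,t=cal("wrist"); M=R.as_matrix(); o=-Rc.T@t
    Rel=Rc@M; off=M.T@(o-p); Mn=Ryaw(a); Rn_=Rel@Mn.T; on=np.array([x,y,z])+Mn@off
    return K,Rn_,-Rn_@on
E
python3 - <<'E'
from h import *
T=cal("top")
f=lambda u,v,z:ray(T,150+u/2.28,140+v/2.28,z).round(1)
for n,a in dict(bed1=(20,182,14),bed2=(118,168,14),bed3=(136,292,14),bed4=(38,308,14),handle=(74,267,70),hinge=(368,153,55),ch=(366,218,34),sp1=(348,216,34),sp2=(384,217,34),lpost=(261,183,88),rpost=(463,212,88),latch=(273,246,100),lug=(431,268,50),knob=(645,151,78),plug=(676,272,20)).items(): print(n,f(*a))
for g in((500,330,300,0.14),(540,330,300,.14),(560,330,300,.14)):
    print(g,[proj(wcam(*g),X).round() for X in((493,321,14),(530,328,14),(450,316,14),(440,300,58))])
plan((550,330,300,0.14))
E
```

```text
bed1 [563.3 393.6  14. ]
bed2 [576.9 277.2  14. ]
bed3 [430.  257.8  14. ]
bed4 [414.1 373.4  14. ]
handle [459.4 315.8  70. ]
hinge [582.  -19.4  55. ]
ch [508.8 -14.9  34. ]
sp1 [511.6   5.9  34. ]
sp2 [509.4 -35.8  34. ]
lpost [547.4 100.5  88. ]
rpost [ 509.1 -124.2   88. ]
latch [476.1  87.3 100. ]
lug [448.5 -88.1  50. ]
knob [ 573.2 -331.2   78. ]
plug [ 437.4 -374.2   20. ]
(500, 330, 300, 0.14) [array([314., 190.]), array([316., 219.]), array([315., 155.]), array([301., 147.])]
(540, 330, 300, 0.14) [array([319., 158.]), array([320., 188.]), array([319., 121.]), array([306., 108.])]
(560, 330, 300, 0.14) [array([321., 141.]), array([322., 173.]), array([322., 103.]), array([308.,  88.])]
turn [-0.001, -0.0, -0.384] shift mm [-454.0, -196.6, -73.8] rows>= 11
```

```bash
python3 -m handwheel '[[0,0,-0.03,-0.035,-0.017,-0.006,0],[0,0,-0.06,-0.07,-0.034,-0.012,0],[0,0,-0.1,-0.105,-0.051,-0.018,0],[0,0,-0.13,-0.14,-0.068,-0.024,0],[0,0,-0.16,-0.175,-0.085,-0.03,0],[0,0,-0.19,-0.21,-0.102,-0.036,0],[0,0,-0.23,-0.245,-0.12,-0.042,0],[0,0,-0.26,-0.28,-0.137,-0.048,0],[0,0,-0.3,-0.315,-0.154,-0.054,0],[0,0,-0.34,-0.35,-0.171,-0.06,0],[0,0,-0.38,-0.385,-0.188,-0.067,0],[0,0,-0.38,-0.42,-0.205,-0.074,0]]' 10
python3 -m handwheel '[[0,0,0,0,0,0,0],[0,0,0,0,0,0,0],[0,0,0,0,0,0,0]]'
python3 - <<'E'
from h import *
print(pose()[0],yaw()); np.save("w1.npy",np.array([np.pad(x.reshape(-1),(0,9-x.size)) for x in cal("wrist")])); im=viewer.camera("wrist"); cv2.imwrite("pics/w1.png",im)
E
```

```text
time: 1.35
ee_pos: [515.9, 329.1, 300.7]
orientation: [-0.0, -0.069, 0.998, -0.0]
wrist_force: [0.2, 1.9, 0.1]
grip_width: 91.8
time: 1.65
ee_pos: [513.7, 331.5, 300.3]
orientation: [-0.001, -0.069, 0.998, 0.0]
wrist_force: [-0.1, 1.0, 0.3]
grip_width: 91.7
[513.71022849 331.46971766 300.28430759] 0.13779026746300183
```

View pics/w1.png

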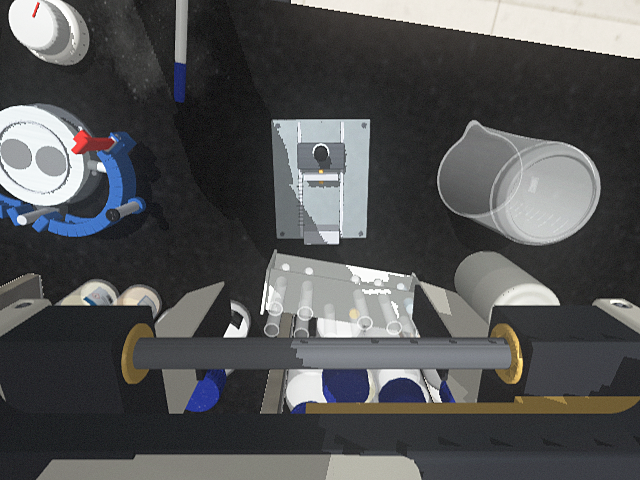

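The wrist view shows the gauge bed corners at about (273,120), (368,119), (370,238) and (275,240). The handle is at (321,153), the anvil at (320,238), and the rack begins at row ~255.

Run:
```python
from h import *
A=np.load("w1.npy");C=(A[0].reshape(3,3),A[1].reshape(3,3),A[2][:3])
im=cv2.imread("pics/w1.png")
b=[ray(C,u,v,14) for u,v in((273,120),(369,119),(371,238),(275,240))]
for x in b: print(x.round(1))
c=sum(b)/4; ax=(b[3]+b[2]-b[0]-b[1]); g=np.arctan2(ax[1],ax[0]); print("centre",c.round(1),"yaw",g, np.linalg.norm(ax)/2, np.linalg.norm(b[1]-b[0]))
Rg=np.array([[np.cos(g),-np.sin(g)],[np.sin(g),np.cos(g)]])
G=lambda u,v,z:((ray(C,u,v,z)-c)[:2]@Rg).round(1)
print("handle top",G(321,154,70),"anvil face top",G(321,223,48),"jaw face top",G(321,187,46),"rack front top",ray(C,267,258,132).round(),ray(C,412,277,132).round())
h=cv2.resize(im[105:265,240:400],None,fx=3.7,fy=3.7,interpolation=cv2.INTER_CUBIC); cv2.imwrite("pics/c2.png",h)
# chamber hints
print("hinge?",ray(C,40,150,34).round())
```

```text
[430.2 262.6  14. ]
[413.1 376.5  14. ]
[560. 406.  14.]
[580.5 279.9  14. ]
centre [495.9 331.3  14. ] yaw 0.15626770558481431 150.37604540902447 115.13287872121725
handle top [-38.8  -0.6] anvil face top [44. -2.] jaw face top [ 0.7 -1.3] rack front top [561. 285. 132.] [561. 432. 132.]
hinge? [501.  -2.  34.]
```

View pics/c2.png

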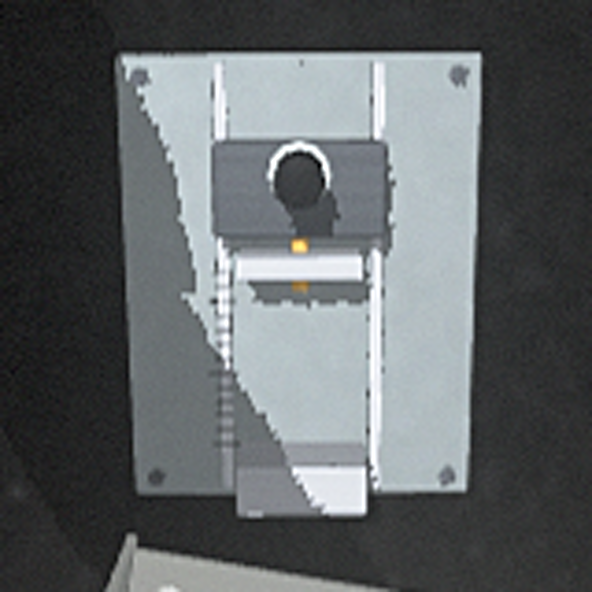

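Run:
```python
from h import *
A=np.load("w1.npy");C=(A[0].reshape(3,3),A[1].reshape(3,3),A[2][:3]);T=cal("top");S=cal("scene")
print("spots wrist",ray(C,16,152,34).round(),ray(C,51,160,34).round())
top=cv2.imread("pics/top0.png")
K=np.array([457.7,324.6,70]); print("handle wrist-> top px",proj(T,K),"scene px",proj(S,K))
for x in((430.2,262.6,14),(413.1,376.5,14),(560,406,14),(580.5,279.9,14)): print(proj(T,x).round(1),proj(S,x).round(1))
g=cv2.resize(top[200:300,130:240],None,fx=5,fy=5,interpolation=cv2.INTER_CUBIC)
s=cv2.imread("pics/scene0.png"); k=cv2.resize(s[150:210,220:310],None,fx=5,fy=5,interpolation=cv2.INTER_CUBIC)
W=np.zeros((800,550,3),np.uint8); W[:500]=g; W[500:800,:450]=k; cv2.imwrite("pics/c3.png",cv2.resize(W,None,fx=.75,fy=.75))
```

```text
spots wrist [508. -31.  34.] [511.   9.  34.]
handle wrist-> top px [179.07104178 257.8509379 ] scene px [250.33450439 167.24313441]
[207.9 268. ] [251.1 197.9]
[165.5 275.5] [231.3 178.1]
[154.2 221.2] [273.4 160.4]
[200.8 212.4] [297.2 180.2]
```

View pics/c3.png

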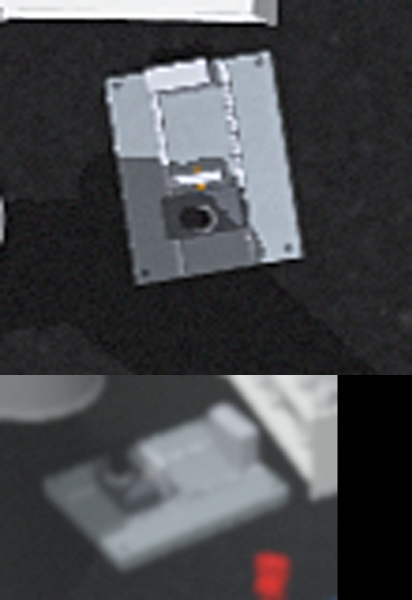

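Run:
```python
from h import *
A=np.load("w1.npy");C=(A[0].reshape(3,3),A[1].reshape(3,3),A[2][:3])
p,R,s=pose(); p=np.array([513.7,331.5,300.3])
for d in(-46,0,46): print(d,proj(C,p+R.apply([9.5,d,0])).round(1))
im=viewer.camera("top"); cv2.imwrite("pics/top1.png",im)
for c in cv2.findContours(cv2.inRange(cv2.cvtColor(im,cv2.COLOR_BGR2HSV),(8,150,120),(20,255,255)),0,1)[0]:
    if cv2.contourArea(c)>50:(u,v),r=cv2.minEnclosingCircle(c); print(u,v,r,ray(cal("top"),u,v,20))
print(yaw()); plan((520,100,300,0),(470,-250,300,0),(470,-370,250,0))
print([proj(wcam(480,-370,250,0),X).round() for X in((438,-373,13),(409,-301,13),(574,-326,30))])
```

```text
-46 [225.4 284.9]
0 [318.6 285. ]
46 [411.7 285. ]
419.3269348144531 270.7884521484375 6.375949859619141 [ 408.70881645 -301.09191366   20.        ]
445.8163146972656 259.0204162597656 6.535220623016357 [ 438.13296865 -372.42799512   20.        ]
0.1390081062668384
turn [0.0, -0.001, 0.139] shift mm [25.7, -230.6, 0.4] rows>= 5
turn [0.0, -0.001, 0.139] shift mm [123.7, -570.3, 0.4] rows>= 12
turn [0.0, -0.001, 0.139] shift mm [140.3, -689.1, 50.3] rows>= 15
[array([318., 167.]), array([384., 140.]), array([357., 285.])]
```

Run:
```python
from h import *
A=np.load("w1.npy");C=(A[0].reshape(3,3),A[1].reshape(3,3),A[2][:3]);T=cal("top")
print("rack bottom top-cam",ray(T,123,206,0).round(),ray(T,203,206,0).round(),"wrist z0",ray(C,270,255,0).round(),ray(C,409,275,0).round())
for y in(290,430): print([proj(C,(x,y,z)).round() for x,z in((595,0),(595,132),(655,132))], [proj(T,(x,y,z)).round() for x,z in((595,0),(595,132),(655,132))])
```

```text
rack bottom top-cam [605. 496.   0.] [599. 277.   0.] wrist z0 [608. 274.   0.] [611. 472.   0.]
[array([282., 248.]), array([269., 290.]), array([264., 340.])] [array([198., 208.]), array([186., 201.]), array([186., 177.])]
[array([382., 261.]), array([403., 307.]), array([391., 355.])] [array([147., 209.]), array([129., 203.]), array([129., 179.])]
```

```bash
python3 -m handwheel '[[0,0,0.03,0.005,-0.046,0,0.3],[0,0,0.06,0.01,-0.092,0,0.3],[0,0,0.09,0.016,-0.138,0,0.3],[0,0,0.12,0.021,-0.185,0,0.3],[0,0,0.139,0.028,-0.231,0,0.3],[0,0,0.139,0.04,-0.277,0,0.3],[0,0,0.139,0.052,-0.323,0,0.3],[0,0,0.139,0.064,-0.369,0,0.3],[0,0,0.139,0.076,-0.415,0,0.3],[0,0,0.139,0.089,-0.461,0,0.3],[0,0,0.139,0.102,-0.508,0,0.3],[0,0,0.139,0.115,-0.555,0,0.3]]'
python3 - <<'E'
from h import *
print(pose()[0],yaw()); plan((480,-370,200,0))
E
```

```text
time: 2.95
ee_pos: [476.3, -235.4, 300.9]
orientation: [0.0, -0.0, 1.0, 0.0]
wrist_force: [1.2, -0.3, -0.3]
grip_width: 64.4
[ 476.30489644 -235.36230384  300.93456294] 5.697456019986419e-05
turn [0.0, 0.001, 0.0] shift mm [-3.6, -134.6, 100.9] rows>= 4
```

```bash
python3 -m handwheel '[[0,0,0,0,-0.035,0.025,0.3],[0,0,0,0,-0.07,0.05,0.3],[0,0,0,-0.003,-0.1,0.075,0.3],[0,0,0,-0.003,-0.13,0.1,0.3],[0,0,0,-0.003,-0.13,0.1,0.3],[0,0,0,-0.003,-0.13,0.1,0.3],[0,0,0,-0.003,-0.13,0.1,0.3]]'
cat >> h.py <<'E'
DU=5.4
def wshot(name):
    p,R,s=pose(); C=cal("wrist"); im=viewer.camera("wrist"); cv2.imwrite(f"pics/{name}.png",im); return C,im,p,R
def wray(C,u,v,z): return ray(C,u-DU,v+2,z)
def orange(C,im,z=13):
    for c in cv2.findContours(cv2.inRange(cv2.cvtColor(im,cv2.COLOR_BGR2HSV),(8,150,120),(20,255,255)),0,1)[0]:
        if cv2.contourArea(c)>150:
            (u,v),r=cv2.minEnclosingCircle(c); x,y,w,h=cv2.boundingRect(c); m=cv2.moments(c); a,b=m["m10"]/m["m00"],m["m01"]/m["m00"]
            print("orange",round(a),round(b),(x,y,w,h),wray(C,a,b,z).round(1))
E
python3 - <<'E'
from h import *
C,im,p,R=wshot("w2"); print(p); orange(C,im,20)
E
```

```text
time: 3.65
ee_pos: [480.4, -363.2, 201.5]
orientation: [0.001, 0.0, 1.0, 0.0]
wrist_force: [-0.2, -1.3, 0.7]
grip_width: 64.4
[ 480.43160335 -363.20299469  201.48830746]
orange 312 172 (296, 155, 33, 34) [ 439.2 -375.6   20. ]
orange 389 140 (371, 123, 37, 35) [ 409.5 -303.9   20. ]
```

View pics/w2.png

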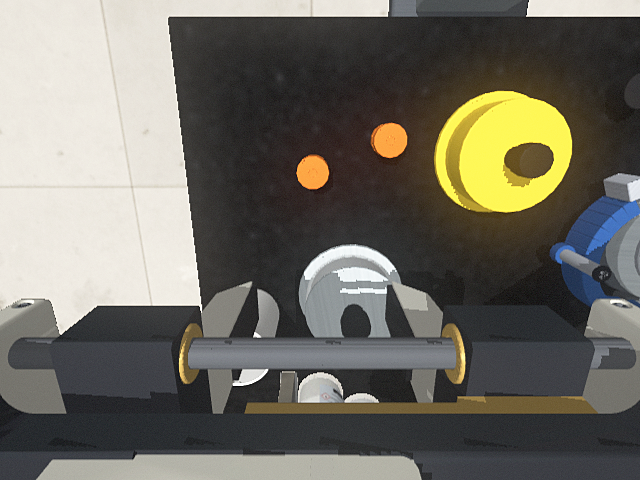

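Wrist view: the target orange plug is at (312,172) and the decoy is nearer the yellow bell at (389,140). The target's position from the top and wrist cameras agrees, about (438.5, −374). Next I descend and look again.

```bash
python3 -m handwheel '[[0,0,0,0.02,-0.005,0.035,0.35],[0,0,0,0.042,-0.011,0.07,0.35],[0,0,0,0.042,-0.011,0.1,0.35],[0,0,0,0.042,-0.011,0.13,0.35],[0,0,0,0.042,-0.011,0.15,0.35],[0,0,0,0.042,-0.011,0.15,0.35],[0,0,0,0.042,-0.011,0.15,0.35],[0,0,0,0.042,-0.011,0.15,0.35]]'
python3 - <<'E'
from h import *
C,im,p,R=wshot("w3"); print(p,yaw()); orange(C,im,20); print(proj(C,p+[0,0,-30])+[DU,-2])
plan((438.5,-374,7,0))
E
```

```text
time: 4.5
ee_pos: [438.7, -376.4, 52.7]
orientation: [0.001, 0.001, 1.0, -0.001]
wrist_force: [0.2, 0.7, 0.3]
grip_width: 59.5
[ 438.65641574 -376.39266705   52.71676426] -0.002155859925092934
orange 329 271 (303, 240, 54, 62) [ 436.7 -373.6   20. ]
orange 455 224 (421, 193, 69, 63) [ 407.7 -302.9   20. ]
[324.49844051 275.97257854]
turn [-0.002, 0.003, -0.002] shift mm [0.2, 2.6, 45.7] rows>= 1
```

```bash
python3 -m handwheel '[[0,0,0,0,0.002,0.02,0.35],[0,0,0,0,0.002,0.035,0.35],[0,0,0,0,0.002,0.0455,0.35],[0,0,0,0,0.002,0.0455,0.35],[0,0,0,0,0.002,0.0455,1],[0,0,0,0,0.002,0.0455,1],[0,0,0,0,0.002,0.0455,1],[0,0,0,0,0.002,0.0455,1],[0,0,0,0,0.002,0.0455,1],[0,0,0,0,0.002,0.0455,1]]' 12
python3 -m handwheel '[[0,0,0,0,0,-0.02,1],[0,0,0,0,0,-0.05,1],[0,0,0,0,0,-0.1,1],[0,0,0,0,0,-0.14,1],[0,0,0,0,0,-0.18,1]]'
python3 - <<'E'
from h import *
C,im,p,R=wshot("w4"); print(p,yaw()); orange(C,im,p[2]+15)
gc=np.array([496.3,325.5]);a=.14;t=gc+36*np.array([np.cos(a),np.sin(a)]); print(t)
plan((480,-200,200,0),(500,0,200,0),(t[0],t[1],200,a))
E
```

```text
time: 5.55
ee_pos: [437.3, -374.1, 5.6]
orientation: [0.0, 0.001, 1.0, -0.0]
wrist_force: [0.2, 1.2, 4.0]
grip_width: 30.6
time: 6.05
ee_pos: [436.7, -373.8, 186.9]
orientation: [0.0, 0.001, 1.0, -0.0]
wrist_force: [1.7, -0.8, -1.7]
grip_width: 30.5
[ 436.74169727 -373.78655207  186.89629751] -0.0031287218606752556
orange 322 307 (288, 271, 68, 66) [ 431.9 -374.7  201.9]
orange 400 188 (382, 171, 37, 37) [ 377.6 -342.3  201.9]
[531.94777586 330.52355213]
turn [-0.006, 0.008, -0.003] shift mm [-39.5, 176.6, -6.8] rows>= 4
turn [-0.006, 0.008, -0.003] shift mm [-58.9, 376.7, -7.9] rows>= 8
turn [-0.007, 0.008, -0.143] shift mm [-89.9, 707.3, -9.7] rows>= 15
```

```bash
python3 -m handwheel '[[0,0,0,-0.01,0.045,0,1],[0,0,0,-0.02,0.09,0,1],[0,0,0,-0.03,0.138,0,1],[0,0,0,-0.035,0.186,-0.002,1],[0,0,0,-0.04,0.234,-0.004,1],[0,0,0,-0.046,0.282,-0.006,1],[0,0,0,-0.052,0.33,-0.008,1],[0,0,-0.03,-0.058,0.378,-0.008,1],[0,0,-0.06,-0.064,0.426,-0.008,1],[0,0,-0.09,-0.07,0.474,-0.008,1],[0,0,-0.12,-0.075,0.522,-0.008,1],[0,0,-0.143,-0.08,0.57,-0.008,1]]'
python3 - <<'E'
from h import *
print(pose()[0],yaw()); plan((531.9,330.5,120,.14))
E
```

```text
time: 7.3
ee_pos: [518.4, 197.6, 193.0]
orientation: [0.0, -0.07, 0.998, -0.0]
wrist_force: [1.2, -0.5, -1.0]
grip_width: 30.4
[518.42945029 197.6180085  192.99081508] 0.14108815311490663
turn [-0.0, 0.0, 0.001] shift mm [-32.0, 129.7, 73.0] rows>= 4
```

```bash
python3 -m handwheel '[[0,0,0,-0.01,0.045,0,1],[0,0,0,-0.02,0.09,0.01,1],[0,0,0,-0.032,0.127,0.04,1],[0,0,0,-0.032,0.127,0.07,1],[0,0,0,-0.032,0.127,0.09,1],[0,0,0,-0.032,0.127,0.09,1],[0,0,0,-0.032,0.127,0.09,1],[0,0,0,-0.032,0.127,0.09,1]]'
python3 - <<'E'
from h import *
C,im,p,R=wshot("w5"); print(p,yaw())
cv2.imwrite("pics/c5.png",im[60:440])
plan((531.9,330.5,22,.14))
E
```

```text
time: 8.1
ee_pos: [533.6, 326.4, 104.7]
orientation: [0.001, -0.07, 0.998, 0.001]
wrist_force: [0.1, 0.1, -0.9]
grip_width: 30.7
[533.63931589 326.37776658 104.72251213] 0.13953607698748546
turn [0.001, 0.003, -0.0] shift mm [1.5, 4.1, 83.0] rows>= 2
```

View pics/c5.png

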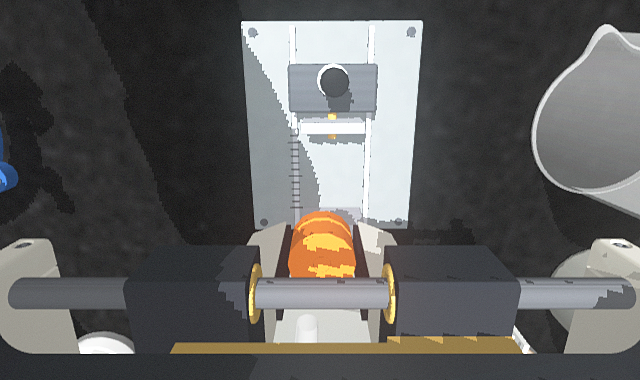

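The plug is held at about (322,245). The gauge handle is at (332,141) in full-image pixels and the jaw's front edge is near row 194. I'll check the handle position against the gauge estimate.

Run:
```python
from h import *
C=cal("wrist"); a=.14; gc=np.array([496.3,325.5]); Rg=np.array([[np.cos(a),-np.sin(a)],[np.sin(a),np.cos(a)]])
G=lambda u,v,z:((wray(C,u,v,z)[:2]-gc)@Rg).round(1)
print("handle",G(332,141,70),"jaw edge",G(332,196,46),"bed front",G(242,81,14),G(422,81,14),"scr",G(253,92,14),G(411,92,14),G(401,281,14),G(264,282,14)); print("TCP",((pose()[0][:2]-gc)@Rg).round(1))
```

```text
handle [-38.4  -0.1] jaw edge [-4.1  0.4] bed front [-73.5 -58.1] [-73.6  59.1] scr [-66.9 -51.3] [-67.   52.5] [69.  54.9] [ 69.9 -51.6]
TCP [37.2 -4.3]
```

```bash
python3 -m handwheel '[[0,0,0,0,0.004,0.03,1],[0,0,0,0,0.004,0.055,1],[0,0,0,0,0.004,0.072,1],[0,0,0,0,0.004,0.08,1],[0,0,0,0,0.004,0.083,1],[0,0,0,0,0.004,0.084,1],[0,0,0,0,0.004,0.0845,1],[0,0,0,0,0.004,0.0845,1]]'
python3 - <<'E'
from h import *
p,R,s=pose(); print(p,s["wrist_force"])
E
```

```text
time: 8.95
ee_pos: [532.7, 330.6, 19.7]
orientation: [0.001, -0.07, 0.998, 0.0]
wrist_force: [0.1, -0.3, -0.1]
grip_width: 30.6
[532.7173492  330.55155664  19.72196723] [ 0.06347035 -0.33195608 -0.07657819]
```

```bash
python3 -m handwheel '[[0,0,0,0,0,0.0005,1],[0,0,0,0,0,0.0005,0.45],[0,0,0,0,0,0.0005,0.45],[0,0,0,0,0,0.0005,0.45],[0,0,0,0,0,-0.03,0.45],[0,0,0,0,0,-0.07,0.45],[0,0,0,0,0,-0.1,0.5],[0,0,0,0.04,0,-0.1,0.55],[0,0,0,0.076,0,-0.1,0.55],[0,0,0,0.076,0,-0.1,0.55],[0,0,0,0.076,0,-0.1,0.55],[0,0,0,0.076,0,-0.1,0.55]]'
python3 - <<'E'
from h import *
p,R,s=pose(); print(p,yaw()); a=.14; gc=np.array([496.3,325.5]); Rg=np.array([[np.cos(a),-np.sin(a)],[np.sin(a),np.cos(a)]]); print(((p[:2]-gc)@Rg).round(1))
cv2.imwrite("pics/top2.png",viewer.camera("top")); C,im,p,R=wshot("w6"); orange(C,im,30)
E
```

```text
time: 10.15
ee_pos: [457.9, 319.6, 119.0]
orientation: [0.001, -0.07, 0.998, 0.0]
wrist_force: [0.1, 0.7, -0.1]
grip_width: 40.9
[457.94805454 319.60494293 118.98152428] 0.1396290259884585
[-38.8  -0.5]
orange 322 324 (304, 309, 38, 28) [526.1 326.8  30. ]
```

```bash
python3 -m handwheel '[[0,0,0,0,0,0.03,0.55],[0,0,0,0,0,0.055,0.55],[0,0,0,0,0,0.074,0.6],[0,0,0,0,0,0.074,1],[0,0,0,0,0,0.074,1],[0,0,0,0,0,0.074,1],[0,0,0,0,0,0.074,1],[0,0,0,0,0,0.074,1]]' 15
python3 -m handwheel '[[0,0,0,-0.006,0,0,1],[0,0,0,-0.012,0,0,1],[0,0,0,-0.018,0,0,1],[0,0,0,-0.022,0,0,1],[0,0,0,-0.026,0,0,1],[0,0,0,-0.029,0,0,1],[0,0,0,-0.029,0,0,1],[0,0,0,-0.029,0,0,1]]'
python3 - <<'E'
from h import *
p,R,s=pose(); a=.14; gc=np.array([496.3,325.5]); Rg=np.array([[np.cos(a),-np.sin(a)],[np.sin(a),np.cos(a)]]); print(((p[:2]-gc)@Rg).round(1),p[2],"F gauge",(s["wrist_force"][:2]@Rg).round(2))
E
```

```text
time: 11.05
ee_pos: [457.1, 322.4, 45.8]
orientation: [0.001, -0.071, 0.997, 0.002]
wrist_force: [-0.0, 5.4, -6.8]
grip_width: 15.3
time: 11.85
ee_pos: [485.6, 326.6, 45.8]
orientation: [0.001, -0.071, 0.997, 0.002]
wrist_force: [-0.5, 6.2, -6.7]
grip_width: 15.7
[-10.5   2.6] 45.803243106156486 F gauge [0.33 6.22]
```

```bash
python3 -m handwheel '[[0,0,0,-0.002,0,0,1],[0,0,0,-0.004,0,0,1],[0,0,0,-0.006,0,0,1],[0,0,0,-0.008,0,0,1],[0,0,0,-0.01,0,0,1],[0,0,0,-0.01,0,0,1],[0,0,0,-0.01,0,0,1],[0,0,0,-0.01,0,0,1]]'
cat >> h.py <<'E'
ga=.14; gc=np.array([496.3,325.5]); Rg=np.array([[np.cos(ga),-np.sin(ga)],[np.sin(ga),np.cos(ga)]])
E
python3 - <<'E'
from h import *
p,R,s=pose();print(((p[:2]-gc)@Rg).round(1),p[2],"F gauge",(s["wrist_force"][:2]@Rg).round(2)); wshot("w7"); cv2.imwrite("pics/sc7.png",viewer.camera("scene"))
t=viewer.camera("top"); cv2.imwrite("pics/top7.png",t)
a=cv2.resize(t[200:290,140:230],None,fx=4.5,fy=4.5,interpolation=cv2.INTER_CUBIC); b=cv2.imread("pics/w7.png")[:405,140:530]; cv2.imwrite("pics/c7.png",np.hstack([a,b]))
E
```

```text
time: 12.65
ee_pos: [493.6, 327.7, 45.7]
orientation: [-0.001, -0.071, 0.997, 0.002]
wrist_force: [-4.0, 4.3, -3.0]
grip_width: 15.6
[-2.4  2.6] 45.73357796922655 F gauge [-3.39  4.86]
```

View pics/c7.png

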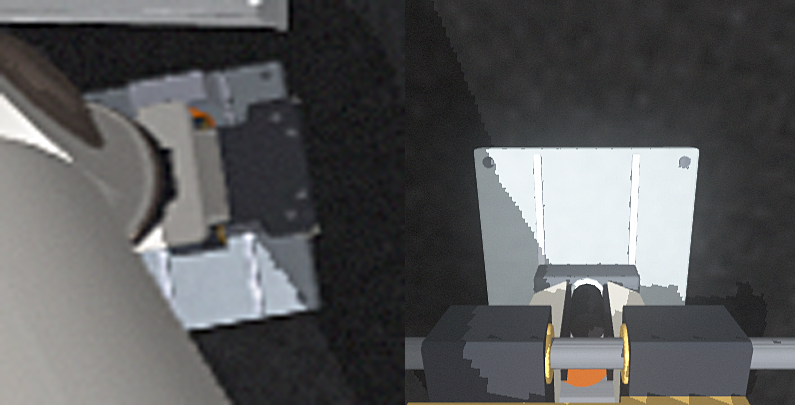

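Top and wrist views show the plug (orange, at the fixture) between the anvil and the sprung jaw. The jaw has given about 4–5.6 mm by force and position. I'll push a little further for margin, then open the carriage.

```bash
python3 -m handwheel '[[0,0,0,-0.0015,0,0,1],[0,0,0,-0.003,0,0,1],[0,0,0,-0.003,0,0,1],[0,0,0,-0.003,0,0,1],[0,0,0,-0.003,0,0,1]]'
python3 - <<'E'
from h import *
p,R,s=pose();print(((p[:2]-gc)@Rg).round(1),p[2],"F gauge",(s["wrist_force"][:2]@Rg).round(2))
E
python3 -m handwheel '[[0,0,0,0.004,0,0,1],[0,0,0,0.009,0,0,1],[0,0,0,0.014,0,0,1],[0,0,0,0.019,0,0,1],[0,0,0,0.024,0,0,1],[0,0,0,0.03,0,0,1],[0,0,0,0.036,0,0,1],[0,0,0,0.042,0,0,1],[0,0,0,0.042,0,0,1],[0,0,0,0.042,0,0,1]]'
python3 -m handwheel '[[0,0,0,0,0,0,0.55],[0,0,0,0,0,0,0.55],[0,0,0,0,0,-0.005,0.55],[0,0,0,0,0,-0.03,0.55],[0,0,0,0,0,-0.07,0.55],[0,0,0,0,0,-0.1,0.55],[0,0,0,-0.02,0,-0.12,0.45],[0,0,0,-0.02,0,-0.12,0.45],[0,0,0,-0.02,0,-0.12,0.45],[0,0,0,-0.02,0,-0.12,0.45]]'
python3 - <<'E'
from h import *
C,im,p,R=wshot("w8");print(p,((p[:2]-gc)@Rg).round(1)); orange(C,im,30)
cv2.imwrite("pics/c8.png",im[60:440])
E
```

```text
time: 13.3
ee_pos: [495.8, 328.0, 45.7]
orientation: [-0.001, -0.071, 0.997, 0.001]
wrist_force: [-5.8, 3.8, 0.4]
grip_width: 15.5
[-0.2  2.6] 45.73831572376966 F gauge [-5.21  4.57]
time: 14.3
ee_pos: [456.1, 322.3, 45.7]
orientation: [0.0, -0.071, 0.997, 0.002]
wrist_force: [-1.7, 5.1, -5.9]
grip_width: 15.4
time: 15.3
ee_pos: [475.3, 321.4, 163.6]
orientation: [-0.001, -0.07, 0.998, -0.001]
wrist_force: [-0.4, -0.2, -0.2]
grip_width: 50.6
[475.27110487 321.35129736 163.55923569] [-21.4  -1.2]
orange 323 292 (306, 272, 34, 40) [536.8 327.6  30. ]
```

View pics/c8.png

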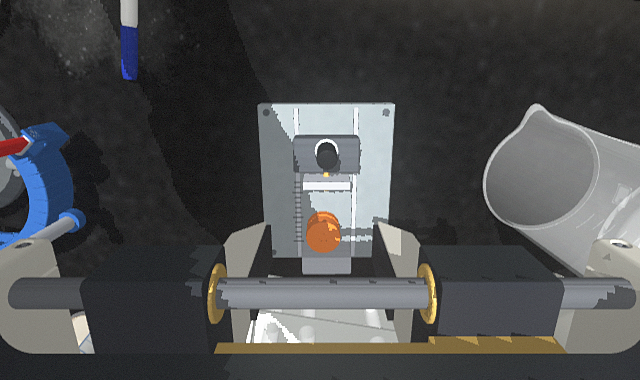

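The plug stands upright against the anvil at (323,292) and the carriage is open again. The reaction peaked at 5.2 N, above the 2 N needed. Regrasping now.

```bash
python3 -m handwheel '[[0,0,0,-0.03,0,0,0.45],[0,0,0,-0.061,0.001,0.03,0.45],[0,0,0,-0.061,0.001,0.07,0.45],[0,0,0,-0.061,0.001,0.1,0.45],[0,0,0,-0.061,0.001,0.125,0.45],[0,0,0,-0.061,0.001,0.143,0.45],[0,0,0,-0.061,0.001,0.143,0.45],[0,0,0,-0.061,0.001,0.143,1],[0,0,0,-0.061,0.001,0.143,1],[0,0,0,-0.061,0.001,0.143,1],[0,0,0,-0.061,0.001,0.143,1],[0,0,0,-0.061,0.001,0.143,1]]' 12
python3 -m handwheel '[[0,0,0,0,0,0,1],[0,0,0,0,0,-0.02,1],[0,0,0,0,0,-0.06,1],[0,0,0,0,0,-0.11,1],[0,0,0,0.01,-0.04,-0.16,1],[0,0,0,0.02,-0.09,-0.18,1],[0,0,0,0.03,-0.135,-0.18,1],[0,0,0,0.04,-0.18,-0.18,1],[0,0,0,0.04,-0.18,-0.18,1]]'
python3 - <<'E'
from h import *
C,im,p,R=wshot("w9");print(p,yaw()); 
ch=np.array([510,-15]); plan((560,0,220,-.055))
print([proj(wcam(560,0,220,-.055),X).round() for X in((510,-15,34),(582,-19,40),(432,-11,50))])
E
```

```text
time: 16.55
ee_pos: [537.9, 332.5, 23.3]
orientation: [0.001, -0.07, 0.998, 0.001]
wrist_force: [0.0, 0.6, 6.0]
grip_width: 30.9
time: 17.45
ee_pos: [522.5, 139.8, 202.3]
orientation: [0.0, -0.066, 0.998, -0.002]
wrist_force: [1.4, 0.3, 0.4]
grip_width: 30.3
[522.48282664 139.81047983 202.30855113] 0.13220396827725284
turn [-0.003, 0.0, 0.187] shift mm [-18.5, -145.3, -17.4] rows>= 3
[array([302., 165.]), array([302., 238.]), array([299.,  74.])]
```

```bash
python3 -m handwheel '[[0,0,0.06,-0.006,-0.048,-0.006,1],[0,0,0.12,-0.012,-0.097,-0.012,1],[0,0,0.187,-0.018,-0.145,-0.017,1],[0,0,0.187,-0.018,-0.145,-0.017,1],[0,0,0.187,-0.018,-0.145,-0.017,1],[0,0,0.187,-0.018,-0.145,-0.017,1]]'
python3 - <<'E'
from h import *
C,im,p,R=wshot("w10");print(p,yaw()); np.save("w10.npy",np.array([np.pad(x.reshape(-1),(0,9-x.size)) for x in C]))
E
```

```text
time: 18.1
ee_pos: [560.2, 9.4, 218.4]
orientation: [-0.0, 0.022, 1.0, 0.001]
wrist_force: [-1.0, 1.2, 0.2]
grip_width: 30.5
[560.16219539   9.42840427 218.394432  ] -0.04299776416600795
```

View pics/w10.png

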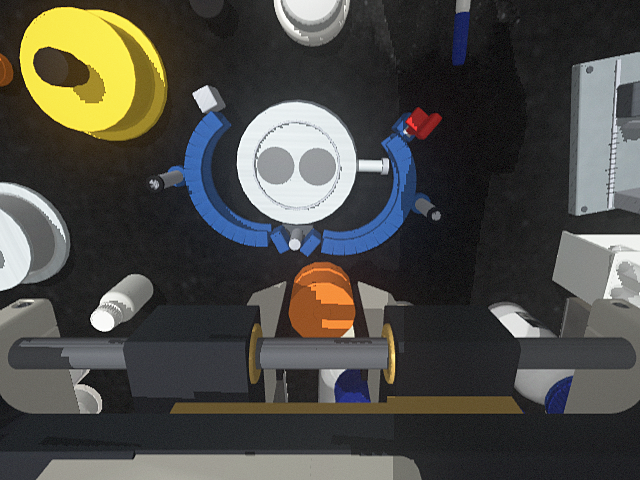

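The chamber is clear: flange centre about (297,162), spots at (275,166) and (317,166), hinge pin (294,243). The left post is at (435,216), the right post at (155,183) and the red latch at (423,122). Measuring these.

```bash
cat > ch.py <<'E'
from h import *
def chamber(C,im,box):
    x0,y0,x1,y1=box; h=cv2.cvtColor(im,cv2.COLOR_BGR2HSV)
    m=cv2.inRange(h,(0,0,165),(180,60,255)); mm=np.zeros_like(m); mm[y0:y1,x0:x1]=m[y0:y1,x0:x1]
    mm=cv2.morphologyEx(mm,cv2.MORPH_OPEN,np.ones((15,15)))
    c=max(cv2.findContours(mm,0,1)[0],key=cv2.contourArea); 
    W=np.array([wray(C,*p[0],34)[:2] for p in cv2.convexHull(c)]).astype(np.float32)
    (cx,cy),r=cv2.minEnclosingCircle(W); e=cv2.fitEllipse(W); print("flange",(round(cx,1),round(cy,1)),"r",round(r,1),"ell",np.round(e[0],1),np.round(e[1],1))
    g=cv2.inRange(h,(0,0,120),(180,60,160)); gg=np.zeros_like(g); gg[y0:y1,x0:x1]=g[y0:y1,x0:x1]; gg=cv2.morphologyEx(gg,cv2.MORPH_OPEN,np.ones((7,7)))
    for c in cv2.findContours(gg,0,1)[0]:
        if cv2.contourArea(c)>300: m=cv2.moments(c); u,v=m["m10"]/m["m00"],m["m01"]/m["m00"]; print("spot",round(u,1),round(v,1),cv2.contourArea(c),wray(C,u,v,34).round(1))
E
python3 - <<'E'
from ch import *
A=np.load("w10.npy");C=(A[0].reshape(3,3),A[1].reshape(3,3),A[2][:3]); im=cv2.imread("pics/w10.png")
chamber(C,im,(232,95,362,230))
for n,u,v,z in(("lpost",435,216,88),("rpost",155,183,88),("hinge",294,243,60),("pivot",405,128,58)): print(n,wray(C,u,v,z).round(1))
plan((510,-15,100,-.055))
E
```

```text
flange (489.7, -4.7) r 50.4 ell [484.7  -3.5] [52.8 95.9]
spot 273.9 172.8 436.0 [517.9 -38.5  34. ]
spot 319.7 168.2 681.5 [515.4   6.   34. ]
lpost [553.4 103.   88. ]
rpost [ 515.5 -128.6   88. ]
hinge [581.7 -21.2  60. ]
pivot [481.5  82.1  58. ]
turn [0.001, -0.001, 0.012] shift mm [48.9, -26.9, 118.4] rows>= 3
```

```bash
python3 - <<'E'
from ch import *
A=np.load("w10.npy");C=(A[0].reshape(3,3),A[1].reshape(3,3),A[2][:3])
for u,v in((275,166),(317,166),(237,162),(356,162),(297,100),(296,222)): print(u,v,wray(C,u,v,34).round(1))
E
python3 -m handwheel '[[0,0,0,0.02,-0.008,0.03,1],[0,0,0,0.035,-0.016,0.06,1],[0,0,0.006,0.05,-0.026,0.1,1],[0,0,0.012,0.05,-0.026,0.13,1],[0,0,0.012,0.05,-0.026,0.15,1],[0,0,0.012,0.05,-0.026,0.165,1],[0,0,0.012,0.05,-0.026,0.165,1],[0,0,0.012,0.05,-0.026,0.165,1]]'
python3 - <<'E'
from ch import *
C,im,p,R=wshot("w11"); print(p,yaw()); cv2.imwrite("pics/c11.png",im[40:420])
E
```

```text
275 166 [511.5 -36.9  34. ]
317 166 [513.2   3.5  34. ]
237 162 [506.2 -72.9  34. ]
356 162 [511.   41.1  34. ]
297 100 [453.3 -11.7  34. ]
296 222 [568.  -20.5  34. ]
time: 18.95
ee_pos: [509.2, -15.2, 53.8]
orientation: [-0.0, 0.028, 1.0, 0.0]
wrist_force: [-0.8, 1.2, -0.8]
grip_width: 30.6
[509.20127465 -15.17787195  53.78086713] -0.056902178132734155
```

View pics/c11.png

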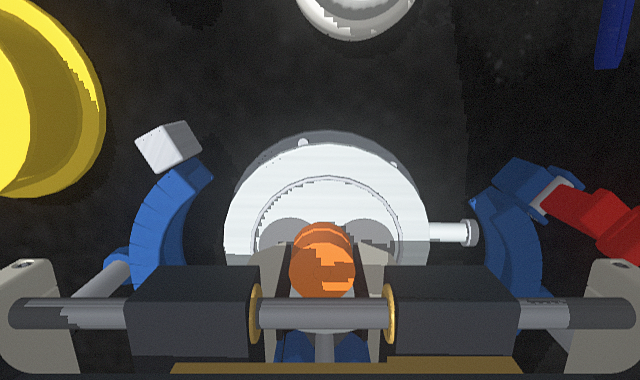

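The plug hangs over the middle of the chamber between both grey spots. Lowering it.

```bash
python3 -m handwheel '[[0,0,0,0,0,0.004,1],[0,0,0,0,0,0.008,1],[0,0,0,0,0,0.01,1],[0,0,0,0,0,0.011,1],[0,0,0,0,0,0.0115,1],[0,0,0,0,0,0.0115,1]]'
python3 -m handwheel '[[0,0,0,0,0,0.001,1],[0,0,0,0,0,0.0015,1],[0,0,0,0,0,0.0015,1],[0,0,0,0,0,0.0015,1]]'
```

```text
time: 19.6
ee_pos: [509.3, -16.8, 43.3]
orientation: [0.0, 0.029, 1.0, -0.0]
wrist_force: [-3.0, 0.4, 9.8]
grip_width: 30.3
time: 20.0
ee_pos: [509.8, -16.8, 42.2]
orientation: [0.001, 0.029, 1.0, -0.0]
wrist_force: [-3.9, -0.2, 14.5]
grip_width: 30.5
```

```bash
python3 -m handwheel '[[0,0,0,0,0,-0.0015,1],[0,0,0,0,0,-0.0015,0.5],[0,0,0,0,0,-0.0015,0.5],[0,0,0,0,0,-0.0015,0.5],[0,0,0,0,0,-0.0015,0.5],[0,0,0,0,0,-0.02,0.5],[0,0,0,0,0,-0.05,0.5],[0,0,0,0,0,-0.1,0.5],[0,0,0,-0.02,0,-0.14,0.4],[0,0,0,-0.04,0,-0.18,0.4],[0,0,0,-0.04,0,-0.18,0.4],[0,0,0,-0.04,0,-0.18,0.4]]'
python3 - <<'E'
from ch import *
C,im,p,R=wshot("w12"); print(p,yaw()); orange(C,im,50); orange(C,im,60)
plan((620,-200,230,0),(610,-330,230,0))
print([proj(wcam(610,-330,230,0),X).round() for X in((574,-328,78),(574,-328,8),(516,-328,8))])
E
```

```text
time: 21.2
ee_pos: [549.9, -19.1, 221.4]
orientation: [0.001, 0.029, 1.0, 0.0]
wrist_force: [-0.1, 0.5, -0.0]
grip_width: 55.3
[549.87709149 -19.1071204  221.42364112] -0.05876261196474147
orange 321 172 (305, 155, 34, 35) [507.7 -20.3  50. ]
orange 16 80 (0, 62, 47, 38) [ 413.8 -278.3   50. ]
orange 321 172 (305, 155, 34, 35) [506.4 -20.1  60. ]
orange 16 80 (0, 62, 47, 38) [ 415.4 -270.3   60. ]
turn [-0.0, -0.002, -0.059] shift mm [-82.1, -176.4, -10.2] rows>= 4
turn [-0.0, -0.002, -0.059] shift mm [-79.8, -306.7, -10.2] rows>= 7
[array([322., 184.]), array([322., 174.]), array([322., 117.])]
```

```bash
python3 -m handwheel '[[0,0,0,-0.01,-0.045,-0.003,0.4],[0,0,0,-0.02,-0.09,-0.006,0.4],[0,0,-0.03,-0.03,-0.135,-0.009,0.4],[0,0,-0.059,-0.04,-0.18,-0.01,0.4],[0,0,-0.059,-0.05,-0.225,-0.01,0.4],[0,0,-0.059,-0.06,-0.268,-0.01,0.4],[0,0,-0.059,-0.065,-0.308,-0.01,0.4],[0,0,-0.059,-0.065,-0.308,-0.01,0.4],[0,0,-0.059,-0.065,-0.308,-0.01,0.4],[0,0,-0.059,-0.065,-0.308,-0.01,0.4]]'
python3 - <<'E'
from ch import *
C,im,p,R=wshot("w13"); print(p,yaw()); np.save("w13.npy",np.array([np.pad(x.reshape(-1),(0,9-x.size)) for x in C]))
E
```

```text
time: 22.25
ee_pos: [595.4, -328.1, 228.9]
orientation: [-0.001, -0.001, 1.0, 0.001]
wrist_force: [0.2, 0.8, 0.1]
grip_width: 55.4
[ 595.41853686 -328.13881711  228.86943377] 0.0025669533824870276
```

View pics/w13.png

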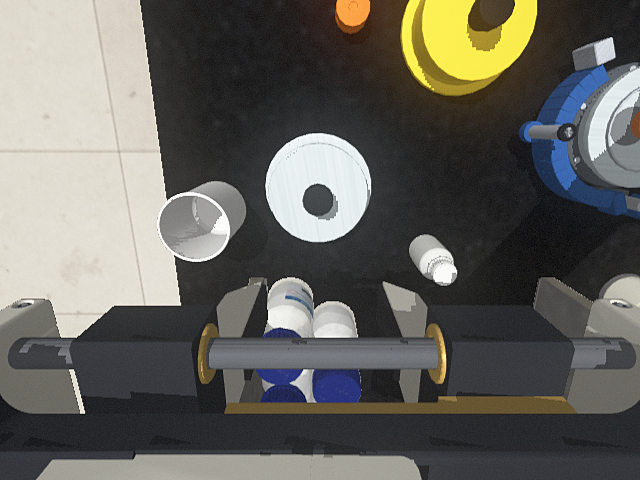

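The bell stands clear: flange outline columns 265–371, knob top at about (320,199), with the cup and vial beside it. Localising the knob.

Run:
```python
from ch import *
A=np.load("w13.npy");C=(A[0].reshape(3,3),A[1].reshape(3,3),A[2][:3]); im=cv2.imread("pics/w13.png")
h=cv2.cvtColor(im,cv2.COLOR_BGR2HSV)
m=cv2.inRange(h,(0,0,0),(180,255,70))[170:230,285:360]; c=max(cv2.findContours(m,0,1)[0],key=cv2.contourArea); (u,v),r=cv2.minEnclosingCircle(c); u+=285;v+=170; print("knob",u,v,r,cv2.boundingRect(c),wray(C,u,v,78).round(1), "exp r px",350*14/ (C[1]@[574,-328,78]+C[2])[2])
w=np.zeros(im.shape[:2],np.uint8); w[125:250,258:380]=cv2.inRange(h,(0,0,130),(180,60,255))[125:250,258:380]
c=max(cv2.findContours(w,0,1)[0],key=cv2.contourArea); H=cv2.convexHull(c); W=np.array([wray(C,*p[0],8)[:2] for p in H]).astype(np.float32); print("flange@8mm",np.round(cv2.minEnclosingCircle(W)[0],1),cv2.minEnclosingCircle(W)[1])
print("vial",wray(C,445,272,75).round(),"cup",wray(C,194,227,88).round())
plan((574,-330,100,0))
```

```text
knob 317.8243751525879 199.34644889831543 15.470995903015137 (18, 14, 30, 31) [ 574.3 -334.5   78. ] exp r px 15.649887101579697
flange@8mm [ 577.8 -336.3] 59.73698806762695
vial [ 646. -212.   75.] cup [ 597. -444.   88.]
turn [0.002, -0.002, 0.003] shift mm [21.6, -2.3, 129.5] rows>= 3
```

```bash
python3 -m handwheel '[[0,0,0,0.008,-0.002,0.03,0.4],[0,0,0,0.016,-0.004,0.06,0.4],[0,0,0,0.0215,-0.005,0.09,0.4],[0,0,0,0.0215,-0.005,0.115,0.4],[0,0,0,0.0215,-0.005,0.12,0.4],[0,0,0,0.0215,-0.005,0.12,0.4],[0,0,0,0.0215,-0.005,0.12,0.4],[0,0,0,0.0215,-0.005,0.12,0.4]]'
python3 - <<'E'
from ch import *
C,im,p,R=wshot("w14"); print(p,yaw())
h=cv2.cvtColor(im,cv2.COLOR_BGR2HSV); q=proj(C,[574,-333,78])+[DU,-2]; print("exp",q)
u0,v0=(q-50).astype(int); v0=max(v0,0)
m=cv2.inRange(h,(0,0,0),(180,255,70))[v0:v0+75,u0:u0+100]
for c in cv2.findContours(m,0,1)[0]:
    if cv2.contourArea(c)>200: (u,v),r=cv2.minEnclosingCircle(c);b=cv2.boundingRect(c); print("knob",u+u0,v+v0,r,b,wray(C,u+u0,v+v0,78).round(1))
cv2.imwrite("pics/c14.png",im[180:400,200:440])
plan((574,-333,55.5,0))
E
```

```text
time: 23.1
ee_pos: [576.0, -335.6, 112.7]
orientation: [0.001, -0.0, 1.0, -0.001]
wrist_force: [-0.1, -0.1, 0.3]
grip_width: 55.0
[ 575.97987986 -335.62698744  112.7075793 ] 0.0006119205362002142
exp [328.98996762 269.70975376]
knob 328.46413803100586 265.4057388305664 25.44799041748047 (28, 21, 46, 51) [ 571.2 -333.3   78. ]
turn [-0.001, 0.003, 0.001] shift mm [1.9, 2.9, 57.1] rows>= 2
```

View pics/c14.png

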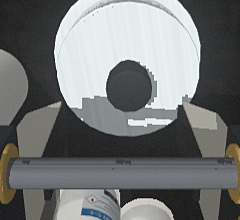

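The knob is between the fingers at (329,266), giving about (573, −333). Grasping it.

```bash
python3 -m handwheel '[[0,0,0,0.003,0.0025,0.02,0.4],[0,0,0,0.003,0.0025,0.04,0.4],[0,0,0,0.003,0.0025,0.057,0.4],[0,0,0,0.003,0.0025,0.057,0.4],[0,0,0,0.003,0.0025,0.057,1],[0,0,0,0.003,0.0025,0.057,1],[0,0,0,0.003,0.0025,0.057,1],[0,0,0,0.003,0.0025,0.057,1],[0,0,0,0.003,0.0025,0.057,1],[0,0,0,0.003,0.0025,0.057,1]]' 30
python3 -m handwheel '[[0,0,0,0,0,-0.01,1],[0,0,0,0,0,-0.03,1],[0,0,0,0,0,-0.06,1],[0,0,0,0,0,-0.1,1],[0,0,0,0,0,-0.14,1],[0,0,0,0,0,-0.16,1],[0,0,0,0,0,-0.16,1],[0,0,0,0,0,-0.16,1]]'
python3 - <<'E'
from ch import *
C,im,p,R=wshot("w15"); print(p,yaw())
k=(C[0].copy(),C[1],C[2]); np.save("w15.npy",np.array([np.pad(x.reshape(-1),(0,9-x.size)) for x in C]))
cv2.imwrite("pics/c15.png",im[120:400,140:500])
E
```

```text
time: 24.15
ee_pos: [572.1, -332.9, 54.6]
orientation: [0.001, -0.0, 1.0, -0.0]
wrist_force: [-0.0, 1.9, 5.6]
grip_width: 27.0
time: 24.95
ee_pos: [570.8, -332.7, 212.9]
orientation: [-0.001, -0.0, 1.0, 0.0]
wrist_force: [-0.3, 0.4, -2.3]
grip_width: 26.9
[ 570.79320276 -332.67562603  212.93290083] 0.00011539140696468124
```

View pics/c15.png

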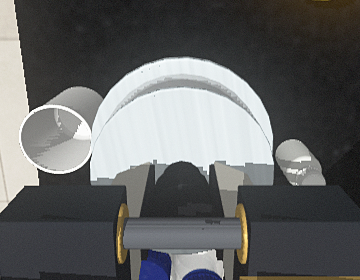

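The bell is held by its knob and hangs level; the cup and vial are untouched. From here I measure numerically: the chamber flange circle (relative to the plug released at a known TCP) and the bell's flange edge relative to the TCP.

```bash
cat > fit.py <<'E'
from h import *
from scipy.optimize import least_squares
def radial(C,im,c,z,r0,r1,angs,thr=110):
    g=cv2.GaussianBlur(cv2.cvtColor(im,cv2.COLOR_BGR2GRAY),(3,3),0).astype(float); P=[]
    for a in np.radians(angs):
        rs=np.arange(r0,r1,.25); pix=np.array([proj(C,[c[0]+r*np.cos(a),c[1]+r*np.sin(a),z])+[DU,-2] for r in rs])
        if (pix[:,0]<1).any() or (pix[:,0]>638).any() or (pix[:,1]<1).any() or (pix[:,1]>478).any(): continue
        val=cv2.remap(g.astype(np.float32),pix[:,0].astype(np.float32).reshape(1,-1),pix[:,1].astype(np.float32).reshape(1,-1),1).ravel()
        d=np.gradient(val); k=d.argmin()
        if -d[k]*1>4: P.append((np.degrees(a),rs[k],c[0]+rs[k]*np.cos(a),c[1]+rs[k]*np.sin(a)))
    return np.array(P)
def circ(P,r=None):
    X=P[:,2:]; f=(lambda q:np.hypot(X[:,0]-q[0],X[:,1]-q[1])-(q[2] if r is None else r))
    s=least_squares(f,[*X.mean(0),58][:3 if r is None else 2],loss="soft_l1"); return s.x,np.abs(f(s.x))
E
python3 - <<'E'
from fit import *
# w12: recompute cal from pose at that time
w=cv2.imread("pics/w12.png"); C=wcam(549.877,-19.107,221.42,-.05876)
P=radial(C,w,(511,-16),34,46,70,range(0,360,5)); 
for r in(58,None): q,e=circ(P,r); print(len(P),"chamber",q.round(2),"res",np.median(e).round(2))
print(P[:,:2].round(1).tolist())
# w10
w=cv2.imread("pics/w10.png"); A=np.load("w10.npy");C=(A[0].reshape(3,3),A[1].reshape(3,3),A[2][:3])
P=radial(C,w,(511,-16),34,46,70,range(0,360,5)); 
for r in(58,None): q,e=circ(P,r); print(len(P),"chamber w10",q.round(2),"res",np.median(e).round(2))
w=cv2.imread("pics/w15.png"); A=np.load("w15.npy");C=(A[0].reshape(3,3),A[1].reshape(3,3),A[2][:3])
P=radial(C,w,(571,-332.7),158.3,50,66,range(145,216,5)); q,e=circ(P,58); print("bell",q.round(2),np.median(e).round(2),P[:,:2].round(1).tolist())
E
```

```text
72 chamber [511.87 -16.72] res 0.32
72 chamber [511.87 -16.72  57.67] res 0.21
[[0.0, 58.2], [5.0, 58.8], [10.0, 58.5], [15.0, 58.0], [20.0, 58.8], [25.0, 58.2], [30.0, 57.8], [35.0, 58.2], [40.0, 58.0], [45.0, 57.8], [50.0, 57.2], [55.0, 57.5], [60.0, 57.5], [65.0, 57.2], [70.0, 57.0], [75.0, 56.8], [80.0, 56.8], [85.0, 56.8], [90.0, 55.8], [95.0, 57.0], [100.0, 56.5], [105.0, 56.8], [110.0, 56.5], [115.0, 56.8], [120.0, 56.8], [125.0, 57.0], [130.0, 56.8], [135.0, 57.2], [140.0, 56.8], [145.0, 56.8], [150.0, 57.0], [155.0, 56.5], [160.0, 56.8], [165.0, 57.2], [170.0, 56.5], [175.0, 57.0], [180.0, 57.0], [185.0, 56.5], [190.0, 57.2], [195.0, 57.0], [200.0, 57.2], [205.0, 57.2], [210.0, 57.0], [215.0, 57.2], [220.0, 57.2], [225.0, 57.2], [230.0, 57.5], [235.0, 57.5], [240.0, 58.0], [245.0, 57.8], [250.0, 57.8], [255.0, 58.2], [260.0, 57.8], [265.0, 58.2], [270.0, 58.0], [275.0, 58.2], [280.0, 58.8], [285.0, 58.2], [290.0, 58.8], [295.0, 59.0], [300.0, 59.0], [305.0, 59.0], [310.0, 59.0], [315.0, 58.8], [320.0, 59.0], [325.0, 58.5], [330.0, 59.2], [335.0, 59.0], [340.0, 58.8], [345.0, 58.5], [350.0, 58.8], [355.0, 59.2]]
72 chamber w10 [512.28 -16.53] res 0.4
72 chamber w10 [512.27 -16.53  57.59] res 0.17
bell [ 574.56 -334.52] 0.24 [[145.0, 54.0], [150.0, 54.2], [155.0, 53.8], [160.0, 54.0], [165.0, 54.5], [170.0, 53.8], [175.0, 54.2], [180.0, 54.8], [185.0, 54.2], [190.0, 55.0], [195.0, 54.8], [200.0, 55.0], [205.0, 55.8], [210.0, 55.8], [215.0, 56.0]]
```

Run:
```python
from fit import *
w=cv2.imread("pics/w13.png"); A=np.load("w13.npy");C=(A[0].reshape(3,3),A[1].reshape(3,3),A[2][:3])
for c in ((574,-333),(575,-334)):
    P=radial(C,w,c,8,50,68,range(90,271,5)); q,e=circ(P,58); print("bell flange w13",len(P),q.round(2),np.median(e).round(2)); q,e=circ(P); print(q.round(2))
T=cal("top"); 
plan((575,-250,240,-.03),(530,-60,240,-.055),(509.3,-14.5,200,-.055))
```

```text
bell flange w13 37 [ 576.63 -335.85] 0.2
[ 575.99 -335.86   57.5 ]
bell flange w13 37 [ 576.62 -335.88] 0.13
[ 575.74 -335.88   57.31]
turn [0.001, -0.003, 0.03] shift mm [-4.8, 82.3, -28.2] rows>= 2
turn [0.001, -0.003, 0.055] shift mm [40.2, 272.3, -27.8] rows>= 6
turn [0.001, -0.003, 0.055] shift mm [60.8, 317.8, 12.4] rows>= 7
```

```bash
python3 -m handwheel '[[0,0,0,0,0.04,-0.01,1],[0,0,0,0.005,0.08,-0.01,1],[0,0,0.02,0.014,0.12,-0.01,1],[0,0,0.04,0.022,0.16,-0.01,1],[0,0,0.055,0.03,0.2,-0.01,1],[0,0,0.055,0.04,0.24,-0.01,1],[0,0,0.055,0.05,0.28,0,1],[0,0,0.055,0.062,0.305,0.02,1],[0,0,0.055,0.062,0.318,0.05,1],[0,0,0.055,0.062,0.318,0.075,1],[0,0,0.055,0.062,0.318,0.075,1],[0,0,0.055,0.062,0.318,0.075,1]]'
python3 - <<'E'
from h import *
p,R,s=pose(); print(yaw(),s["wrist_force"]); plan((508.3,-14,104,-.055))
E
```

```text
time: 26.2
ee_pos: [508.1, -15.3, 137.4]
orientation: [-0.002, 0.028, 1.0, -0.0]
wrist_force: [-0.2, -1.7, -2.1]
grip_width: 26.9
-0.05510093863172746 [-0.2334395  -1.69300302 -2.12314314]
turn [-0.0, -0.004, -0.0] shift mm [-0.3, 1.3, 33.4] rows>= 1
```

```bash
python3 -m handwheel '[[0,0,0,0,0.0013,0.015,1],[0,0,0,0,0.0013,0.03,1],[0,0,0,0,0.0013,0.04,1],[0,0,0,0,0.0013,0.04,1],[0,0,0,0,0.0013,0.04,1]]'
python3 -m handwheel '[[0,0,0,0,0,0.002,1],[0,0,0,0,0,0.004,1],[0,0,0,0,0,0.005,1],[0,0,0,0,0,0.005,1]]'
python3 -m handwheel '[[0,0,0,0,0,0.001,1],[0,0,0,0,0,0.002,1],[0,0,0,0,0,0.002,1]]'
```

```text
time: 26.7
ee_pos: [510.0, -13.9, 99.3]
orientation: [0.0, 0.028, 1.0, 0.0]
wrist_force: [-0.2, 0.2, -2.6]
grip_width: 27.1
time: 27.1
ee_pos: [509.4, -13.6, 93.7]
orientation: [-0.0, 0.027, 1.0, 0.0]
wrist_force: [0.0, 0.2, -3.6]
grip_width: 27.1
time: 27.4
ee_pos: [509.4, -13.6, 91.5]
orientation: [-0.0, 0.027, 1.0, 0.0]
wrist_force: [-0.0, 0.6, -2.2]
grip_width: 27.1
```

```bash
python3 -m handwheel '[[0,0,0,0,0,0.001,1],[0,0,0,0,0,0.002,1],[0,0,0,0,0,0.002,1]]'
python3 -m handwheel '[[0,0,0,0,0,0.001,1],[0,0,0,0,0,0.0015,1],[0,0,0,0,0,0.0015,1]]'
```

```text
time: 27.7
ee_pos: [509.4, -13.6, 89.5]
orientation: [-0.0, 0.027, 1.0, 0.0]
wrist_force: [0.6, -0.7, -3.3]
grip_width: 27.1
time: 28.0
ee_pos: [509.6, -13.6, 88.5]
orientation: [0.0, 0.027, 1.0, -0.0]
wrist_force: [-1.7, -0.3, 3.2]
grip_width: 27.1
```

The bell landed at TCP z 88.5 (88.6 expected when seated flat), so it is past the rim. Releasing it, then measuring the posts.

```bash
python3 -m handwheel '[[0,0,0,0,0,0,0.55],[0,0,0,0,0,0,0.55],[0,0,0,0,0,0,0.55],[0,0,0,0,0,0,0.55],[0,0,0,0,0,-0.02,0.55],[0,0,0,0,0,-0.06,0.55],[0,0,0,-0.02,0,-0.1,0.55],[0,0,0,-0.05,0,-0.14,0.55],[0,0,0,-0.07,0,-0.14,0.55],[0,0,0,-0.07,0,-0.14,0.55],[0,0,0,-0.07,0,-0.14,0.55],[0,0,0,-0.07,0,-0.14,0.55]]'
python3 - <<'E'
import h; h.DU=2.7
from fit import *
import fit; fit.DU=2.7
C,im,p,R=wshot("w16"); print(p,yaw()); np.save("w16.npy",np.array([np.pad(x.reshape(-1),(0,9-x.size)) for x in C]))
P=radial(C,im,(512,-14),42,50,66,list(range(100,260,5))); q,e=circ(P,58); print("bell",q.round(2),np.median(e).round(2)); q,e=circ(P); print(q.round(2))
for n,X in dict(lpost=(553,100,88),rpost=(515,-127,88)).items(): print(n,proj(C,X).round()+[2.7,-2])
E
```

```text
time: 29.2
ee_pos: [577.7, -17.4, 227.0]
orientation: [-0.001, 0.027, 1.0, -0.0]
wrist_force: [-0.1, 0.4, -0.5]
grip_width: 41.4
[577.74856091 -17.41164326 226.98207986] -0.05457765496313629
bell [513.53 -14.83] 0.22
[512.45 -14.8   57.14]
lpost [458.7 191. ]
rpost [186.7 160. ]
```

View pics/w16.png

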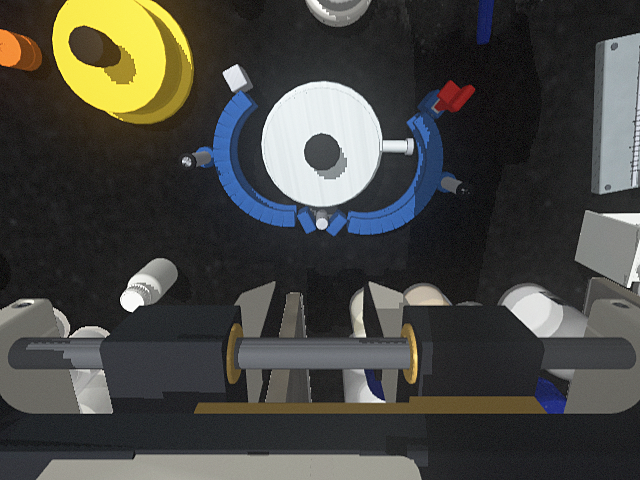

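The bell sits concentric on the chamber, with its knob at (321,152). The left post cap is at (463,190), the right post cap at (187,160), the hinge pin at (321,222) and the red latch at (457,95).

```bash
sed -i 's/^DU=5.4/DU=2.7/' h.py
cat > cl.py <<'E'
from h import *
# chamber frame
cc=np.array([511.0,-14.2]); cy=-.055
Rc=np.array([[np.cos(cy),-np.sin(cy)],[np.sin(cy),np.cos(cy)]])
W=lambda x,y: cc+Rc@np.array([x,y]); L=lambda w:(np.array(w)[:2]-cc)@Rc
def post(side,th):
    v=np.array([-106,72.5*side]); a=-th*side; r=np.array([[np.cos(a),-np.sin(a)],[np.sin(a),np.cos(a)]])@v
    return W(72+r[0],r[1])
E
python3 - <<'E'
from cl import *
A=np.load("w16.npy");C=(A[0].reshape(3,3),A[1].reshape(3,3),A[2][:3])
a,b,h=wray(C,463,190,88),wray(C,187,160,88),wray(C,321,222,52)
print("l",a.round(1),L(a).round(1),"r",b.round(1),L(b).round(1),"hinge",h.round(1),L(h).round(1))
for s,w in((1,a),(-1,b)):
    l=L(w)-[72,0]; ang=np.arctan2(l[1]*s,-l[0])-np.arctan2(72.5,106); print(s,"r",np.hypot(*l).round(1),"theta",ang.round(3),[post(s,t).round(1).tolist() for t in np.linspace(ang,0,9)])
plan((a[0],a[1],130,-.05))
E
```

```text
l [552.4 103.9  88. ] [ 34.9 120.2] r [ 515.1 -126.8   88. ] [  10.2 -112.2] hinge [583.8 -19.5  52. ] [73.  -1.2]
1 r 125.8 theta 0.671 [[551.8, 106.4], [541.5, 103.4], [531.4, 99.5], [521.7, 94.8], [512.5, 89.2], [503.7, 83.0], [495.5, 76.0], [488.0, 68.3], [481.0, 60.1]]
-1 r 128.1 theta 0.468 [[514.9, -127.1], [508.6, -122.9], [502.6, -118.4], [496.9, -113.5], [491.5, -108.4], [486.4, -102.9], [481.6, -97.1], [477.1, -91.0], [473.1, -84.7]]
turn [-0.0, -0.003, -0.005] shift mm [31.7, 119.7, 97.2] rows>= 4
```

```bash
python3 -m handwheel '[[0,0,0,0.008,0.03,0.02,0.55],[0,0,0,0.016,0.06,0.04,0.55],[0,0,0,0.024,0.09,0.06,0.55],[0,0,0,0.032,0.12,0.08,0.55],[0,0,0,0.032,0.12,0.1,0.55],[0,0,0,0.032,0.12,0.12,0.55],[0,0,0,0.032,0.12,0.12,0.55],[0,0,0,0.032,0.12,0.12,0.55]]'
python3 - <<'E'
from cl import *
p,R,s=pose(); print(p,s["wrist_force"]); plan((552,105,70,-.055))
E
```

```text
time: 30.05
ee_pos: [553.2, 103.8, 108.0]
orientation: [-0.001, 0.027, 1.0, -0.0]
wrist_force: [-0.0, 0.1, 0.9]
grip_width: 41.2
[553.23252199 103.84161818 107.99272721] [-0.02959186  0.07347641  0.85547706]
turn [-0.0, -0.002, 0.0] shift mm [1.2, 1.1, 38.0] rows>= 1
```

```bash
python3 -m handwheel '[[0,0,0,0.001,0.001,0.02,0.55],[0,0,0,0.001,0.001,0.037,0.55],[0,0,0,0.001,0.001,0.037,0.55],[0,0,0,0.001,0.001,0.037,1],[0,0,0,0.001,0.001,0.037,1],[0,0,0,0.001,0.001,0.037,1],[0,0,0,0.001,0.001,0.037,1],[0,0,0,0.001,0.001,0.037,1],[0,0,0,0.001,0.001,0.037,1]]' 12
python3 - <<'E'
from cl import *
p,R,s=pose(); print(p,s["wrist_force"])
l=L(p)-[72,0]; print("r",np.hypot(*l)); th=np.arctan2(l[1],-l[0])-np.arctan2(72.5,106); print(th)
for t in np.linspace(th,0,11)[1:]: w=post(1,t); print((R.inv().apply(np.r_[w,p[2]]-p)).round(1)[:2].tolist())
E
```

```text
time: 30.95
ee_pos: [553.6, 106.5, 72.0]
orientation: [0.001, 0.027, 1.0, 0.001]
wrist_force: [-1.4, 3.6, 4.6]
grip_width: 11.3
[553.58659011 106.53633803  72.02477253] [-1.44697403  3.56040931  4.5913371 ]
r 128.09150945632155
0.6850928827434711
[8.4, -2.4]
[16.6, -5.8]
[24.5, -9.6]
[32.1, -14.0]
[39.4, -19.0]
[46.3, -24.4]
[52.9, -30.2]
[59.0, -36.5]
[64.7, -43.2]
[69.9, -50.3]
```

```bash
python3 -m handwheel '[[0,0,0,0.0084,-0.0024,0,1],[0,0,0,0.0166,-0.0058,0,1],[0,0,0,0.0245,-0.0096,0,1],[0,0,0,0.032,-0.014,0,1],[0,0,0,0.0394,-0.019,0,1],[0,0,0,0.0463,-0.0244,0,1],[0,0,0,0.0529,-0.0302,0,1],[0,0,0,0.059,-0.0365,0,1],[0,0,0,0.0647,-0.0432,0,1],[0,0,0,0.07,-0.0503,0,1],[0,0,0,0.07,-0.0503,0,1],[0,0,0,0.07,-0.0503,0,1]]'
python3 - <<'E'
from cl import *
p,R,s=pose(); l=L(p)-[72,0]; print(p,"r",np.hypot(*l), np.arctan2(l[1],-l[0])-np.arctan2(72.5,106),s["wrist_force"])
E
```

```text
time: 32.15
ee_pos: [481.5, 62.0, 71.9]
orientation: [0.002, 0.026, 1.0, 0.002]
wrist_force: [2.6, 10.0, 1.6]
grip_width: 11.1
[481.45054414  62.01359749  71.85859978] r 129.29685841415585 0.013936025215630421 [2.64681185 9.97477855 1.60906413]
```

```bash
python3 -m handwheel '[[0,0,0,0.001,-0.002,0,1],[0,0,0,0.001,-0.002,0,1],[0,0,0,0.001,-0.002,0,1]]'
python3 - <<'E'
from cl import *
p,R,s=pose(); l=L(p)-[72,0]; print("r",np.hypot(*l), np.arctan2(l[1],-l[0])-np.arctan2(72.5,106))
E
python3 -m handwheel '[[0,0,0,0,0,0,0.55],[0,0,0,0,0,0,0.55],[0,0,0,0,0,0,0.55],[0,0,0,0,0,-0.03,0.55],[0,0,0,0,0,-0.07,0.55],[0,0,0,0,0,-0.11,0.55],[0,0,0,0,0,-0.14,0.55],[0,0,0,0,0,-0.14,0.55]]'
python3 - <<'E'
from cl import *
p,R,s=pose(); plan((500,-60,200,-.055),(515,-126.9,180,-.055))
E
```

```text
time: 32.45
ee_pos: [481.4, 61.9, 71.9]
orientation: [0.003, 0.026, 1.0, 0.003]
wrist_force: [4.4, 14.7, -3.4]
grip_width: 11.6
r 129.26841343106676 0.013145871120389452
time: 33.25
ee_pos: [481.4, 55.9, 215.1]
orientation: [0.003, 0.028, 1.0, 0.0]
wrist_force: [0.4, 0.1, 0.6]
grip_width: 41.3
turn [0.0, 0.007, -0.002] shift mm [-25.0, -114.7, 15.2] rows>= 3
turn [0.0, 0.007, -0.002] shift mm [-43.6, -180.7, 35.4] rows>= 4
```

```bash
python3 -m handwheel '[[0,0,0,-0.01,-0.045,0,0.55],[0,0,0,-0.02,-0.09,0,0.55],[0,0,0,-0.03,-0.135,0,0.55],[0,0.007,0,-0.0435,-0.181,0.02,0.55],[0,0.007,0,-0.0435,-0.181,0.06,0.55],[0,0.007,0,-0.0435,-0.181,0.09,0.55],[0,0.007,0,-0.0435,-0.181,0.105,0.55],[0,0.007,0,-0.0435,-0.181,0.105,0.55],[0,0.007,0,-0.0435,-0.181,0.105,0.55]]'
python3 - <<'E'
from cl import *
p,R,s=pose(); print(p,yaw()); plan((515,-127,71,-.055))
E
```

```text
time: 34.15
ee_pos: [511.6, -126.6, 105.5]
orientation: [-0.005, 0.028, 1.0, 0.0]
wrist_force: [1.0, -0.9, 0.1]
grip_width: 41.5
[ 511.63622706 -126.61521159  105.52030544] -0.05541466031574959
turn [-0.0, -0.009, -0.0] shift mm [-3.7, -0.2, 34.5] rows>= 1
```

```bash
python3 -m handwheel '[[0,-0.008,0,-0.0035,0,0.015,0.55],[0,-0.008,0,-0.0035,0,0.034,0.55],[0,-0.008,0,-0.0035,0,0.034,0.55],[0,-0.008,0,-0.0035,0,0.034,1],[0,-0.008,0,-0.0035,0,0.034,1],[0,-0.008,0,-0.0035,0,0.034,1],[0,-0.008,0,-0.0035,0,0.034,1],[0,-0.008,0,-0.0035,0,0.034,1],[0,-0.008,0,-0.0035,0,0.034,1]]' 12
python3 - <<'E'
from cl import *
p,R,s=pose(); print(p,s["wrist_force"])
l=L(p)-[72,0]; print("r",np.hypot(*l)); th=np.arctan2(-l[1],-l[0])-np.arctan2(72.5,106); print(th)
for t in np.linspace(th,-.01,10)[1:]: w=post(-1,t); print((R.inv().apply(np.r_[w,p[2]]-p)).round(1)[:2].tolist())
E
```

```text
time: 35.05
ee_pos: [516.5, -126.6, 72.8]
orientation: [0.001, 0.027, 1.0, -0.0]
wrist_force: [-0.8, -0.0, 5.3]
grip_width: 11.3
[ 516.51014219 -126.59929387   72.80034894] [-0.81532494 -0.04397549  5.26583752]
r 127.14538369590133
0.47661883374182923
[6.6, 2.3]
[12.4, 6.1]
[18.1, 10.2]
[23.4, 14.6]
[28.6, 19.3]
[33.5, 24.2]
[38.1, 29.4]
[42.4, 34.8]
[46.4, 40.5]
```

```bash
python3 -m handwheel '[[0,0,0,0.0066,0.0025,0,1],[0,0,0,0.0124,0.006,0,1],[0,0,0,0.018,0.01,0,1],[0,0,0,0.0234,0.0146,0,1],[0,0,0,0.0286,0.0193,0,1],[0,0,0,0.0335,0.0242,0,1],[0,0,0,0.038,0.0294,0,1],[0,0,0,0.0424,0.0348,0,1],[0,0,0,0.0464,0.0405,0,1],[0,0,0,0.0464,0.0405,0,1],[0,0,0,0.0464,0.0405,0,1]]'
python3 - <<'E'
from cl import *
p,R,s=pose(); l=L(p)-[72,0]; print("r",np.hypot(*l), np.arctan2(-l[1],-l[0])-np.arctan2(72.5,106))
E
python3 -m handwheel '[[0,0,0,0.0015,0.0025,0,1],[0,0,0,0.0015,0.0025,0,1],[0,0,0,0.0015,0.0025,0,1]]'
python3 - <<'E'
from cl import *
p,R,s=pose(); l=L(p)-[72,0]; print("r",np.hypot(*l), np.arctan2(-l[1],-l[0])-np.arctan2(72.5,106))
E
```

```text
time: 36.15
ee_pos: [471.5, -82.9, 72.5]
orientation: [0.0, 0.027, 1.0, -0.0]
wrist_force: [1.9, 2.0, 7.3]
grip_width: 11.2
r 128.88055654410246 -0.018368126162720988
time: 36.45
ee_pos: [471.2, -82.4, 72.6]
orientation: [0.001, 0.028, 1.0, -0.001]
wrist_force: [4.4, -3.2, 4.3]
grip_width: 11.4
r 128.8823023750057 -0.022939562610765907
```

```bash
python3 -m handwheel '[[0,0,0,0.001,0.002,0,1],[0,0,0,0.001,0.002,0,1],[0,0,0,0.001,0.002,0,1]]'
python3 -m handwheel '[[0,0,0,0,0,0,0.55],[0,0,0,0,0,0,0.55],[0,0,0,0,0,0,0.55],[0,0,0,0,0,-0.03,0.55],[0,0,0,0,0,-0.07,0.55],[0,0,0,0,0,-0.11,0.55],[0,0,0,-0.04,0.04,-0.14,0.9],[0,0,0,-0.08,0.07,-0.15,1],[0,0,0,-0.08,0.07,-0.15,1],[0,0,0,-0.08,0.07,-0.15,1],[0,0,0,-0.08,0.07,-0.15,1]]'
python3 - <<'E'
from cl import *
C,im,p,R=wshot("w17"); print(p,yaw()); np.save("w17.npy",np.array([np.pad(x.reshape(-1),(0,9-x.size)) for x in C]))
h=cv2.cvtColor(im,cv2.COLOR_BGR2HSV); m=cv2.inRange(h,(0,150,80),(6,255,255))|cv2.inRange(h,(174,150,80),(180,255,255))
n,l,st,c=cv2.connectedComponentsWithStats(m)
for i in range(1,n):
    if st[i,4]>60: print("red",st[i],c[i].round(1),L(wray(C,*c[i],85)).round(1))
print("expected post px",[ (proj(C,[*post(s,0),88])+[DU,-2]).round() for s in(1,-1)])
for ang in(0,1.57,1.9): print(ang,"latch tip px",(proj(C,[*W(-78,13-46*np.cos(ang)),58+46*np.sin(ang)])+[DU,-2]).round())
E
```

```text
time: 36.75
ee_pos: [471.1, -82.3, 72.7]
orientation: [0.002, 0.028, 1.0, -0.002]
wrist_force: [5.8, -8.8, 1.3]
grip_width: 11.4
time: 37.85
ee_pos: [551.7, -13.4, 221.0]
orientation: [-0.001, 0.027, 1.0, -0.0]
wrist_force: [-0.9, -0.8, 0.5]
grip_width: 6.0
[551.66417875 -13.41869205 221.02382018] -0.0553235999781145
red [321  60  24  33 600] [333.5  76.4] [-79.4  11.2]
expected post px [array([410., 138.]), array([228., 138.])]
0 latch tip px [280.  82.]
1.57 latch tip px [337.  75.]
1.9 latch tip px [357.  75.]
```

View pics/w17.png

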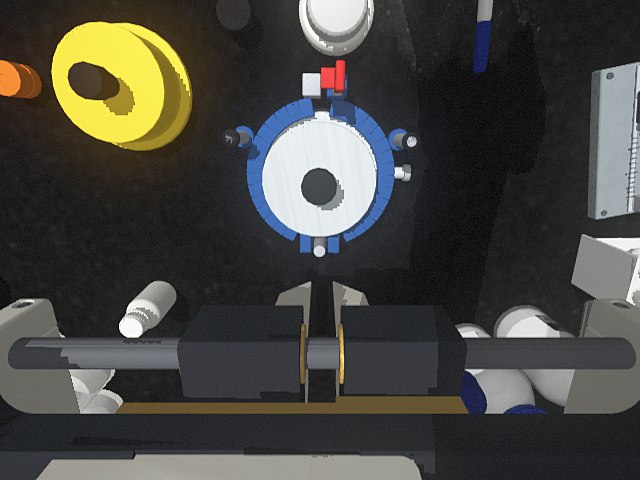

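Both halves are shut: caps at (410,142) and (231,137) match the predictions (410,138) and (228,138). The red latch stands upright at (333,76) and the lug is at (311,84). Now I tip the latch over from its +y side with closed fingers.

Run:
```python
from cl import *
plan((*W(-78,60),200,-.055),(*W(-78,60),90,-.055),(*W(-78,-20),90,-.055))
```

```text
turn [-0.001, -0.002, -0.0] shift mm [118.2, 57.7, 21.2] rows>= 3
turn [-0.001, -0.002, -0.0] shift mm [117.9, 57.8, 131.2] rows>= 4
turn [-0.001, -0.002, -0.0] shift mm [117.9, -22.2, 131.2] rows>= 4
```

```bash
python3 -m handwheel '[[0,0,0,0.04,0.02,0,1],[0,0,0,0.08,0.04,0.005,1],[0,0,0,0.118,0.058,0.02,1],[0,0,0,0.118,0.058,0.06,1],[0,0,0,0.118,0.058,0.1,1],[0,0,0,0.118,0.058,0.131,1],[0,0,0,0.118,0.058,0.131,1],[0,0,0,0.118,0.058,0.131,1]]'
python3 -m handwheel '[[0,0,0,0,-0.01,0,1],[0,0,0,0,-0.02,0,1],[0,0,0,0,-0.03,0,1],[0,0,0,0,-0.04,0,1],[0,0,0,0,-0.05,0,1],[0,0,0,0,-0.06,0,1],[0,0,0,0,-0.07,0,1],[0,0,0,0,-0.08,0,1],[0,0,0,0,-0.08,0,1]]'
python3 - <<'E'
from cl import *
p,R,s=pose(); print(L(p).round(1),p[2],s["wrist_force"])
im=viewer.camera("top"); h=cv2.cvtColor(im,cv2.COLOR_BGR2HSV); m=cv2.inRange(h,(0,150,80),(6,255,255))|cv2.inRange(h,(174,150,80),(180,255,255))
n,l,st,c=cv2.connectedComponentsWithStats(m); print([(st[i].tolist(),L(ray(cal("top"),*c[i],75)).round(1)) for i in range(1,n) if st[i,4]>8])
C,im,_,_=wshot("w18"); h=cv2.cvtColor(im,cv2.COLOR_BGR2HSV); m=cv2.inRange(h,(0,150,80),(6,255,255)); n,l,st,c=cv2.connectedComponentsWithStats(m); print([st[i].tolist() for i in range(1,n) if st[i,4]>20])
E
```

```text
time: 38.7
ee_pos: [437.6, 50.1, 91.0]
orientation: [-0.001, 0.028, 1.0, -0.0]
wrist_force: [0.2, 0.8, -0.3]
grip_width: 0.4
time: 39.6
ee_pos: [434.1, -30.6, 91.0]
orientation: [0.0, 0.029, 1.0, -0.0]
wrist_force: [0.1, -0.3, -0.4]
grip_width: 0.6
[-75.9 -20.6] 90.99672730710013 [ 0.14766538 -0.29617044 -0.43050949]
[]
[[388, 122, 15, 27, 85], [305, 262, 78, 30, 1339]]
```

```bash
python3 - <<'E'
from cl import *
C=cal("wrist")
for a in(0,.3,.5,.7,.9,1.2): print(a,[(proj(C,[*W(-78-8,13-r*np.cos(a)),58+r*np.sin(a)])+[DU,-2]).round().tolist() for r in(0,53)])
E
python3 -m handwheel '[[0,0,0,0,-0.003,0.006,1],[0,0,0,0,-0.005,0.012,1],[0,0,0,0,-0.005,0.018,1],[0,0,0,0,-0.005,0.023,1],[0,0,0,0,-0.005,0.026,1],[0,0,0,0,-0.005,0.028,1],[0,0,0,0,-0.005,0.028,1]]'
python3 -m handwheel '[[0,0,0,0,0,0.001,1],[0,0,0,0,0,0.002,1],[0,0,0,0,0,0.002,1]]'
python3 - <<'E'
from cl import *
p,R,s=pose(); print(L(p).round(1),p[2],s["wrist_force"])
E
```

```text
0 [[377.0, 258.0], [286.0, 258.0]]
0.3 [[377.0, 258.0], [287.0, 268.0]]
0.5 [[377.0, 258.0], [294.0, 276.0]]
0.7 [[377.0, 258.0], [304.0, 283.0]]
0.9 [[377.0, 258.0], [320.0, 290.0]]
1.2 [[377.0, 258.0], [350.0, 298.0]]
time: 40.4
ee_pos: [433.8, -33.7, 62.8]
orientation: [0.0, 0.027, 1.0, 0.0]
wrist_force: [-0.1, -0.0, 0.2]
grip_width: 0.3
time: 40.7
ee_pos: [434.2, -33.7, 62.0]
orientation: [0.001, 0.027, 1.0, -0.0]
wrist_force: [-3.9, -0.1, 12.8]
grip_width: 0.1
[-75.6 -23.7] 61.982425212034066 [-3.86273638 -0.07149797 12.78204525]
```

The fingers met firm resistance at z = 62 mm, the lever's top when locked. One more light press, then I retreat and check.

```bash
python3 -m handwheel '[[0,0,0,0,-0.006,-0.002,1],[0,0,0,0,-0.012,-0.002,1],[0,0,0,0,-0.012,0.0005,1],[0,0,0,0,-0.012,0.0005,1]]'
python3 -m handwheel '[[0,0,0,0,0,-0.02,1],[0,0,0,0,0,-0.06,1],[0,0,0,0,0,-0.1,1],[0,0,0,-0.03,0,-0.13,1],[0,0,0,-0.07,0,-0.15,1],[0,0,0,-0.11,0,-0.155,1],[0,0,0,-0.11,0,-0.155,1],[0,0,0,-0.11,0,-0.155,1]]'
python3 - <<'E'
from cl import *
C,im,p,R=wshot("w19"); print(p)
h=cv2.cvtColor(im,cv2.COLOR_BGR2HSV); m=cv2.inRange(h,(0,150,80),(6,255,255)); n,l,st,c=cv2.connectedComponentsWithStats(m); print([(st[i].tolist(),c[i].round()) for i in range(1,n) if st[i,4]>20])
for a in(0,.15,.3): print(a,[(proj(C,[*W(-78,13-r*np.cos(a)),61+r*np.sin(a)])+[DU,-2]).round().tolist() for r in(0,53)])
s=viewer.camera("scene"); cv2.imwrite("pics/sc19.png",s)
a=cv2.resize(im[40:280,200:440],(560,560),interpolation=cv2.INTER_CUBIC); b=cv2.resize(s[190:290,280:375],None,fx=2.4,fy=2.4,interpolation=cv2.INTER_CUBIC); z=np.zeros((560,b.shape[1],3),np.uint8); z[:b.shape[0]]=b
cv2.imwrite("pics/c19.png",np.hstack([a,z]))
t=viewer.camera("top"); orange(cal("top"),t); d=cv2.absdiff(t,cv2.imread("pics/top0.png")).max(2)
E
```

```text
time: 41.1
ee_pos: [434.1, -46.8, 61.4]
orientation: [0.001, 0.028, 1.0, -0.0]
wrist_force: [-3.3, -1.8, 16.9]
grip_width: 0.0
time: 41.9
ee_pos: [542.8, -51.9, 214.6]
orientation: [-0.0, 0.028, 1.0, 0.0]
wrist_force: [-0.5, 0.1, -1.0]
grip_width: 0.7
[542.84730925 -51.92601611 214.63288344]
[([321, 77, 62, 27, 1211], array([349.,  90.]))]
0 [[382.0, 90.0], [318.0, 90.0]]
0.15 [[382.0, 90.0], [318.0, 89.0]]
0.3 [[382.0, 90.0], [320.0, 88.0]]
```

View pics/c19.png

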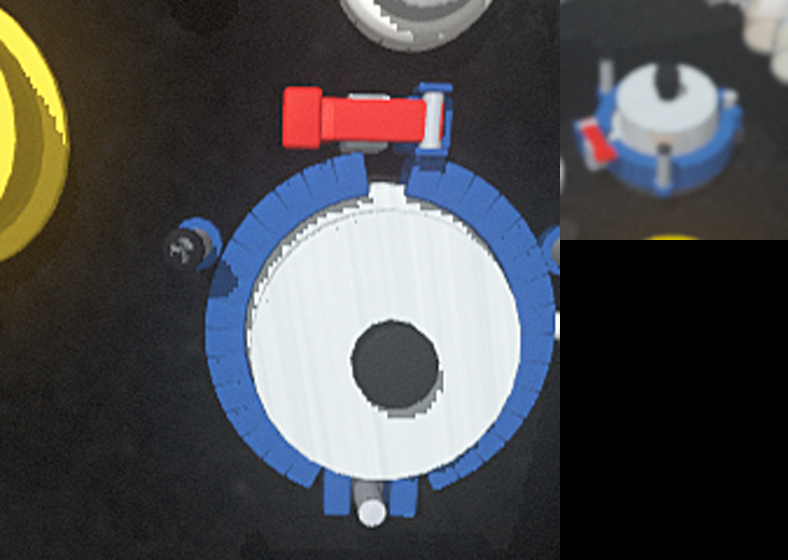

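The latch lies level over the lug: lever in the crop from (285,118) to (445,118), and flat in the scene crop too. Both halves are closed round the flange. A last numeric check that the bystanders are unmoved, then I hand in.

Run:
```python
from h import *
t=viewer.camera("top"); o=cv2.imread("pics/top0.png")
for n,(x,y) in dict(decoy=(419,271),plug_start=(446,259),yellow=(379,267),cup=(473,196),vial=(383,183),timer=(303,288),stopper=(338,289),marker=(252,290),rack=(160,193)).items():
    print(n,np.abs(t[y-7:y+8,x-7:x+8].astype(int)-o[y-7:y+8,x-7:x+8]).mean().round(1))
s=observe(); print(s["wrist_force"],s["time"]); print(ticket.sign_off())
```

```text
decoy 4.9
plug_start 67.2
yellow 4.4
cup 9.4
vial 7.1
timer 61.6
stopper 173.1
marker 32.0
rack 6.2
[ 0.48249834 -0.65343646  0.30610965] 42.1
the job is handed in; nothing more can be done
None
```

The job is handed in at 42 s of robot time. The orange plug was the only one on the bench, and I took the one farthest to the robot's right.

- **Gauging:** I stood the plug on the gauge, let go and slid the carriage shut. The reaction reached 5.2 N, roughly 1 N of it carriage friction, which means about 6–8 mm of jaw give. Then I opened the carriage again.
- **Chamber:** The plug went in the middle of the floor, between the two grey spots. It looked upright in a numeric check just before the bell went on; I did not view that picture.
- **Bell:** It seated at the expected height (tool at z 88.5 mm, 88.6 expected) and centred on the flange.
- **Clamp and latch:** Both halves went to their stops. The latch met firm resistance at its locked height (z about 61.5 mm), and the last picture shows it level over the lug.
- **Bystanders:** In the last top-camera comparison the decoy plug, yellow bell, cup, vial and rack were unchanged. The timer, stopper and marker areas did not match the first picture. I think the arm was covering them there: the wrist view before the latch step showed all three with nothing looking out of place, and the arm was never commanded near them.
- **Camera disagreement:** The wrist camera was a few millimetres off sideways, so I corrected it from known grasps. The gauge handle turned out about 3 mm to the side of my estimate, which only caused a small side force while I held it.
- **Pictures:** I viewed 19, which is 5 over the budget of 14.

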